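# Unload the gang test fixture into the carrier rack in order

### The job

The test run is over: swing the pressure frame of the test fixture up past upright so that it stays open by itself, then lift out the four modules and set each one gently, upright and flat, in its own pocket of the black carrier rack. The test record goes by position, so keep the modules in the same left-to-right order in the rack in which they stand in the fixture, one in each pocket. Leave the frame open.

Things in the scene. Friction and masses are not known exactly. Their poses are not given: they have to be found in the camera images.
- module_heatsink: Loose module, about 0.11 kg: grey plastic housing 50 (x) x 36 (y) x 34 mm high with an aluminium finned heat sink mid-top (within 11 mm of the middle in x); 52 mm high over all. Origin: centre of underside, z up. Starts on its adapter, underside 40 mm above the bench, 28 mm gaps to neighbours. Grip the housing along x (front to back), fingertips some 12 mm above its underside.
- module_capacitor: Loose module, about 0.11 kg: grey plastic housing 50 (x) x 36 (y) x 34 mm high with two round black capacitors, 16 mm across, side by side mid-top (within 11 mm of the middle in x); 54 mm high over all. Origin: centre of underside, z up. Starts on its adapter, underside 40 mm above the bench, 28 mm gaps to neighbours. Grip the housing along x (front to back), fingertips some 12 mm above its underside.
- module_coil: Loose module, about 0.11 kg: grey plastic housing 50 (x) x 36 (y) x 34 mm high with a flat copper ring coil 22 mm across mid-top (within 11 mm of the middle in x); 43 mm high over all. Origin: centre of underside, z up. Starts on its adapter, underside 40 mm above the bench, 28 mm gaps to neighbours. Grip the housing along x (front to back), fingertips some 12 mm above its underside.
- module_terminal: Loose module, about 0.11 kg: grey plastic housing 50 (x) x 36 (y) x 34 mm high with a stepped white terminal block with a row of four dark screws mid-top (within 11 mm of the middle in x); 49 mm high over all. Origin: centre of underside, z up. Starts on its adapter, underside 40 mm above the bench, 28 mm gaps to neighbours. Grip the housing along x (front to back), fingertips some 12 mm above its underside.
- adapter_heatsink: Fixed white plate 56 (x) x 54 (y) x 10 mm with 3 brass pins at its rear, on which the heatsink module starts; stays in the fixture. Origin: centre of underside, 30 mm above the bench. Adapters stand in one row along the fixture's y, 64 mm apart, in an order that differs each time.
- adapter_capacitor: Fixed white plate 56 (x) x 54 (y) x 10 mm with 4 brass pins at its rear, on which the capacitor module starts; stays in the fixture. Origin: centre of underside, 30 mm above the bench. Fixture: fixed grey housing 30 mm high, 304 mm wide, from 62 mm in front of the adapters' row to 98 mm behind it; hinge axis 72 mm behind the row, 87.5 mm above the bench.
- adapter_coil: Fixed white plate 56 (x) x 54 (y) x 10 mm with 5 brass pins at its rear, on which the coil module starts; stays in the fixture. Origin: centre of underside, 30 mm above the bench. The closed pressure frame (two bars along y, 21 mm before and behind the row) bars the modules' shoulders; open, it stands up to 230 mm high from 72 mm behind the row: keep carries clear of it.
- adapter_terminal: Fixed white plate 56 (x) x 54 (y) x 10 mm with 6 brass pins at its rear, on which the terminal module starts; stays in the fixture. Origin: centre of underside, 30 mm above the bench. Fixture and rack stand left and right on the bench, either way round, each turned at most 0.2 rad.
- rack: Fixed black plastic carrier, 80 (x) x 260 (y) mm, four open pockets in a row. Origin: middle of underside, x away from the robot. Pocket centres at y = +96, +32, -32, -96 mm, x = 0; floor 4 mm above the origin; each 70 (x) x 60 (y) mm inside. Walls between pockets and at the ends reach 22 mm above the bench, front and rear lips 10 mm. Modules go in with their x along the rack's x.
- frame_handle (a point): Grip point of the pressure frame (0.3 kg): black tongue 24 (y) x 10 mm, free 20 mm fore and aft of it, 87.5 mm high when closed; pinch from above, closing along y. Axes turn with the frame: z up when closed, hinge along y 130 mm along +x. Lifts up and over away from the robot (positive turn about y) to a stop at 1.92 rad; falls shut before upright, stays open beyond; no spring.
Mind the look-alikes: they are no part of the job. Leave any pink or yellow look-alike of the module_capacitor alone.

How it is judged:
On the way:
1. the pressure frame is swung past upright, to rest open (angle between frame_handle's own z axis and vertical above 1.75 rad), for 0.2 s.
At the end, for the whole second after the job is handed in: Frame open past 1.75 rad (stop at 1.92). Each module in the rack pocket whose place, counted from the left, is that of its adapter in the fixture: within 16 mm of the pocket's centre in x and y, underside within 4 mm of the pocket floor, upright within 0.1 rad, at rest (angle between frame_handle's own z axis and vertical above 1.75 rad and x of module_heatsink in the frame of rack between -0.016 and 0.016 m and z of module_heatsink in the frame of rack between 0 and 0.008 m and angle between each of module_heatsink, module_capacitor, module_coil, module_terminal's own z axis and vertical below 0.1 rad and linear speed of each of module_heatsink, module_capacitor, module_coil, module_terminal below 0.02 m/s and ((y of adapter_heatsink in the frame of frame_handle between 0.076 and 0.116 m and y of module_heatsink in the frame of rack between 0.08 and 0.112 m) or (y of adapter_heatsink in the frame of frame_handle between 0.012 and 0.052 m and y of module_heatsink in the frame of rack between 0.016 and 0.048 m) or (y of adapter_heatsink in the frame of frame_handle between -0.052 and -0.012 m and y of module_heatsink in the frame of rack between -0.048 and -0.016 m) or (y of adapter_heatsink in the frame of frame_handle between -0.116 and -0.076 m and y of module_heatsink in the frame of rack between -0.112 and -0.08 m)) and x of module_capacitor in the frame of rack between -0.016 and 0.016 m and z of module_capacitor in the frame of rack between 0 and 0.008 m and ((y of adapter_capacitor in the frame of frame_handle between 0.076 and 0.116 m and y of module_capacitor in the frame of rack between 0.08 and 0.112 m) or (y of adapter_capacitor in the frame of frame_handle between 0.012 and 0.052 m and y of module_capacitor in the frame of rack between 0.016 and 0.048 m) or (y of adapter_capacitor in the frame of frame_handle between -0.052 and -0.012 m and y of module_capacitor in the frame of rack between -0.048 and -0.016 m) or (y of adapter_capacitor in the frame of frame_handle between -0.116 and -0.076 m and y of module_capacitor in the frame of rack between -0.112 and -0.08 m)) and x of module_coil in the frame of rack between -0.016 and 0.016 m and z of module_coil in the frame of rack between 0 and 0.008 m and ((y of adapter_coil in the frame of frame_handle between 0.076 and 0.116 m and y of module_coil in the frame of rack between 0.08 and 0.112 m) or (y of adapter_coil in the frame of frame_handle between 0.012 and 0.052 m and y of module_coil in the frame of rack between 0.016 and 0.048 m) or (y of adapter_coil in the frame of frame_handle between -0.052 and -0.012 m and y of module_coil in the frame of rack between -0.048 and -0.016 m) or (y of adapter_coil in the frame of frame_handle between -0.116 and -0.076 m and y of module_coil in the frame of rack between -0.112 and -0.08 m)) and x of module_terminal in the frame of rack between -0.016 and 0.016 m and z of module_terminal in the frame of rack between 0 and 0.008 m and ((y of adapter_terminal in the frame of frame_handle between 0.076 and 0.116 m and y of module_terminal in the frame of rack between 0.08 and 0.112 m) or (y of adapter_terminal in the frame of frame_handle between 0.012 and 0.052 m and y of module_terminal in the frame of rack between 0.016 and 0.048 m) or (y of adapter_terminal in the frame of frame_handle between -0.052 and -0.012 m and y of module_terminal in the frame of rack between -0.048 and -0.016 m) or (y of adapter_terminal in the frame of frame_handle between -0.116 and -0.076 m and y of module_terminal in the frame of rack between -0.112 and -0.08 m))); the robot touches nothing.
It fails at once if a module is dropped or thrown down (it moves faster than 0.6 m/s with its underside less than 30 mm above the bench, as after a fall of about 20 mm) ((height (world z) of module_heatsink below 0.03 m and linear speed of module_heatsink above 0.6 m/s) or (height (world z) of module_capacitor below 0.03 m and linear speed of module_capacitor above 0.6 m/s) or (height (world z) of module_coil below 0.03 m and linear speed of module_coil above 0.6 m/s) or (height (world z) of module_terminal below 0.03 m and linear speed of module_terminal above 0.6 m/s)).
It also fails if it takes over 125 s, if anything falls off the work surface, if the arm or the gripper's body presses on something with over 40 N, if the wrist force passes 120 N, or if a joint passes its speed limit or range.

### The arm

A 7-joint arm with a two-finger parallel gripper is mounted at the origin on the work surface. World frame = base frame: x ahead of the robot, y to its left, z up, the work surface at z = 0. Lengths are in m, angles in rad, forces in N, time in s.
With the tool pointing down it reaches from about 0.4 to 0.85 m from the base axis. Payload 10.4 kg.
Tool frame: the origin (TCP) lies at the very end of the fingers, on their centre line; the grasp point (between the pads) lies env.grip_point_offset behind it (env.grip_point_offset is the distance from the TCP to the grasp point, in m); z points along the fingers, y is the line along which they close (so a half turn about z gives the same grasp; the last joint's range is limited). The gripper opens to 87 mm and grips with 3 to 60 N. Pads are 19 mm wide; open, the fingers measure 117 mm over their backs; the gripper's body (75 mm by 190 mm) begins 51 mm behind the grasp point.
Start: joints at [-1.261, 0.332, -0.065, 1.46, 0.022, 1.35, -0.088], TCP at [0.204, 0.591, 0.223] pointing down, gripper open.
Joint ranges: [-2.6, 2.6], [-0.5, 2.12], [-1.47, 1.34], [0.16, 2.42], [-1.27, 4.41], [0.06, 2.06], [-2.6, 2.6]. Speed limits (rad/s): [2.22, 2.22, 2.79, 2.79, 3.14, 3.14, 3.14].

### API

Orientations are given as [roll, pitch, yaw] about the fixed x, y, z axes, in that order (R = Rz(yaw) Ry(pitch) Rx(roll)).
In Python, from rig import telemetry, grab_frame, camera_info, ticket, env gives the robot as it stands.
- The arm moves only by the tool carry_out, never from a script. Its argument "commands" is a list of rows, each an object of numbers: "hand": the finger opening in mm, from 0 to 87; "x", "y", "z": the shift along the tool's x, y, z each as a share of 0.1 m, from -1 to 1; "rx", "ry", "rz": the turn, a rotation vector about the tool's x, y, z each as a share of pi/4 rad, from -1 to 1. In form: [{"hand": .., "x": .., "y": .., "z": .., "rx": .., "ry": .., "rz": ..}, ...]. A call has 1 to 5 rows; each row shifts and turns the commanded pose from where the row before left it, along the tool's axes as they then stand; what a row does not reach is not made up. A row lasts 1/8 s, in which the tool goes at most 62.5 mm and 10.7 degrees, less where a joint would pass 70% of its speed; a pose out of reach is approached as far as the arm can. A call with a number of a shift or a turn outside -1 to 1 is refused whole. A call with a gripper value outside its range is refused whole. The fingers move at their own pace and stop on an object; "force" is the grip in N (left out, the last holds). Time passes only in rows, so rows that do not move let the fingers close. It gives the time, the measured TCP pose, the force, the opening and the grip force at its end, in the units of the state.
- telemetry.get_state(): the state, without advancing time (a new reading comes with each control period).
- grab_frame(name): name is "side" or "top" or "wrist"; returns the picture (420x560x3 uint8, blue, green, red); there is no depth.
- camera_info(name): a dict with "fx", "fy", "cx", "cy" (pixels), "k1" (the pictures are not rectified: a ray, as slopes to the right and down, at radius r is drawn at 1 + k1 r^2 times it, then the intrinsics apply), "xyz" and "attitude" of the camera in the world. Camera axes: x right, y down, z forward; pixel columns grow to the right and rows downward; lengths in m; the calibration is good to about 2 mm. A picture is of the moment at which its call begins: read the wrist's pose just before it. camera_info takes no time and is no camera call; for the wrist camera it gives the pose at the moment of the call.
- ticket.finish_job(): hands the job in; it is judged then, once.
The state is a dict: "t": time; "joint_pos": joint angles; "joint_velocities": joint speeds; "joint_torque": joint torques, N m; "ee_pos": TCP position; "ee_rot": TCP orientation; "contact_force": force on the tool from outside, world axes, zero at the start; "torque": the same for the moment, N m; "gripper_width": opening from 0.0 (shut) to 1.0 (fully open); "gripper_force": force on a finger pad.
Only numpy, scipy, OpenCV 4.12 (cv2) and the standard library are available. Lean on these libraries where they do the work, as an engineer would, in place of code of your own. Each camera call takes 0.05 s, during which the arm holds its last target. There are 200 camera calls.

## Working session

There is one attempt and no reset: what is moved stays moved. The work goes in short steps, Python scripts to look and compute and a tool call to move; the robot and the scene stay as the last step left them, time stands still between calls to the robot, and variables do not carry over. Pictures are saved under pics/ and viewed, at most 14 in all, crops included, and the job is handed in when it is done.

Besides the shell and the picture viewer there is one more tool, called after "Call:" as a command line: name --argument value ..., lists and objects as JSON in quotes. carry_out: Moves the arm, as the interface text tells. Its arguments: {"type":"object","properties":{"commands":{"type":"array","items":{"type":"object","properties":{"hand":{"type":"number"},"x":{"type":"number"},"y":{"type":"number"},"z":{"type":"number"},"rx":{"type":"number"},"ry":{"type":"number"},"rz":{"type":"number"}}}},"force":{"type":"number"}},"required":["commands"]}

```bash
ls; mkdir -p pics; python3 - <<'E'
from rig import telemetry, grab_frame, camera_info, ticket, env
import cv2
print(telemetry.get_state()); print(env.grip_point_offset)
for n in("side","top","wrist"):
    print(n,camera_info(n)); cv2.imwrite(f"pics/{n}0.png",grab_frame(n))
E
```

```text
pics
{'t': 0.0, 'joint_pos': array([-1.26057598,  0.3328804 , -0.06472581,  1.46096044,  0.02161857,
        1.34990747, -0.08845865]), 'joint_velocities': array([-8.67317748e-05,  1.71109587e-04,  1.55339658e-03, -2.48146121e-04,
       -1.16417947e-03, -1.08631826e-03,  1.75800095e-03]), 'joint_torque': array([-7.62324216e-04, -6.23256755e+01,  2.39849766e-02, -3.89898956e+01,
       -6.14503096e-02,  3.98221775e-02,  1.90863916e-04]), 'ee_pos': array([0.20406076, 0.5903255 , 0.22173956]), 'ee_rot': array([-3.14013556e+00,  7.82837106e-05,  2.80886359e+00]), 'contact_force': array([-0.59672895, -0.85220308, -0.70680567]), 'torque': array([-0.00872071,  0.03721474, -0.03202636]), 'gripper_force': 0.0, 'gripper_width': 0.9959099336849782}
0.0187
side {'fx': 383.1287149742971, 'fy': 383.1287149742971, 'cx': 280.3145183013433, 'cy': 209.36409084950185, 'k1': -0.02090916887982619, 'xyz': array([ 0.34697804, -0.77693076,  0.69849081]), 'attitude': array([-2.32205853, -0.01785828, -0.05990113])}
top {'fx': 545.3920465577394, 'fy': 545.3920465577394, 'cx': 277.8135276258982, 'cy': 212.32696178432946, 'k1': -0.13348550313749066, 'xyz': array([ 0.20405144, -0.07838881,  1.49997849]), 'attitude': array([-3.00639643, -0.00730865, -1.56746022])}
wrist {'fx': 299.46870572283154, 'fy': 299.46870572283154, 'cx': 276.67148889286403, 'cy': 207.58430759134225, 'k1': -0.04084521932034241, 'xyz': array([0.12969641, 0.6159925 , 0.38398374]), 'attitude': array([2.85079478e+00, 2.62291177e-03, 1.23744376e+00])}
```

View pics/top0.png

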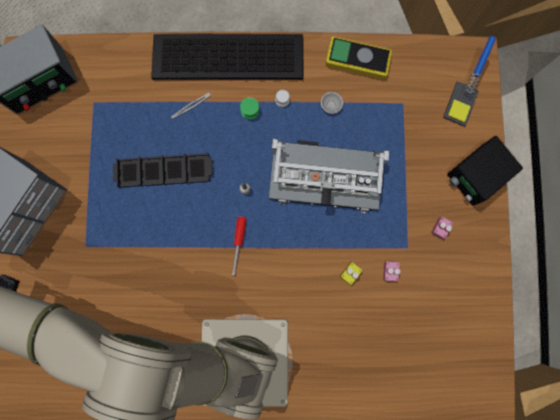

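View pics/side0.png

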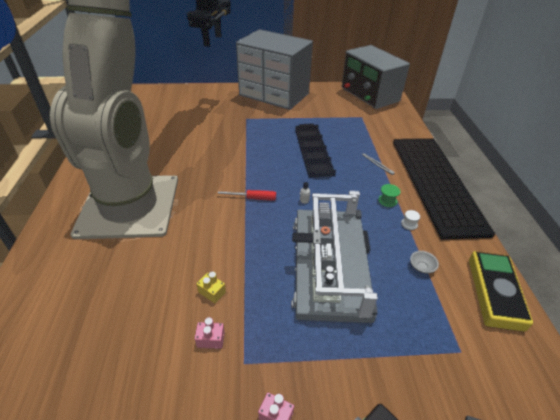

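The top view shows the rack at about (163,170) on the left. The fixture is at about (328,178) on the right with its handle tongue at about (327,198). The pink and yellow capacitor look-alikes are at (352,273), (392,271) and (443,228), off the fixture. Next I'll enlarge the fixture and rack.

```bash
cat > h.py <<'E'
import numpy as np, cv2
from scipy.spatial.transform import Rotation as R
from rig import telemetry, grab_frame, camera_info, ticket, env
def ray(ci,px):
    K=np.array([[ci['fx'],0,ci['cx']],[0,ci['fy'],ci['cy']],[0,0,1]])
    u=cv2.undistortPoints(np.array([[px]],float),K,np.array([ci['k1'],0,0,0,0]))[0,0]
    return R.from_euler('xyz',ci['attitude']).apply([u[0],u[1],1])
def onplane(ci,px,z):
    d=ray(ci,px); return ci['xyz']+d*(z-ci['xyz'][2])/d[2]
def proj(ci,P):
    K=np.array([[ci['fx'],0,ci['cx']],[0,ci['fy'],ci['cy']],[0,0,1]])
    p=R.from_euler('xyz',ci['attitude']).inv().apply(np.atleast_2d(P)-ci['xyz'])
    return cv2.projectPoints(p,np.zeros(3),np.zeros(3),K,np.array([ci['k1'],0,0,0,0]))[0][:,0]
E
python3 - <<'E'
from h import *
im=cv2.imread('pics/top0.png')
a=cv2.resize(im[130:220,260:395],None,fx=5.5,fy=5.5,interpolation=cv2.INTER_CUBIC)
cv2.imwrite('pics/cropf.png',a)
b=cv2.resize(im[145:195,105:220],None,fx=6,fy=6,interpolation=cv2.INTER_CUBIC)
cv2.imwrite('pics/cropr.png',b)
ci=camera_info('top')
for p,z in [((163,170),.02),((327,198),.0875),((275,160),.0875),((383,168),.0875)]: print(p,onplane(ci,p,z).round(3))
E
```

```text
(163, 170) [0.523 0.231 0.02 ]
(327, 198) [ 0.435 -0.217  0.087]
(275, 160) [ 0.536 -0.08   0.087]
(383, 168) [ 0.517 -0.368  0.087]
```

View pics/cropf.png

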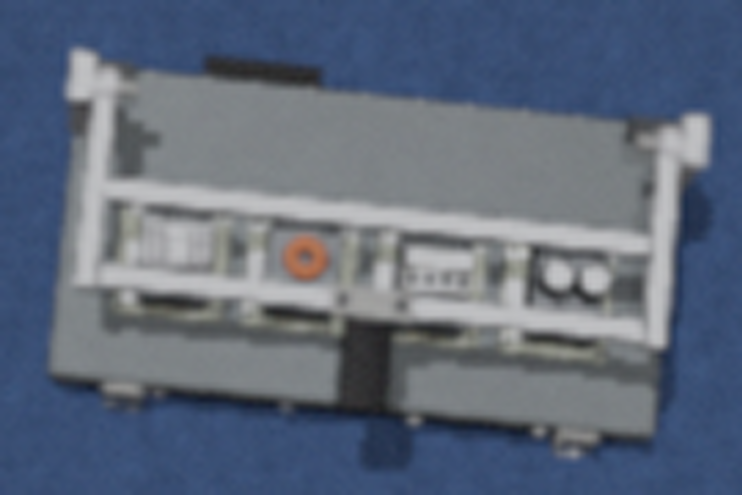

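View pics/cropr.png

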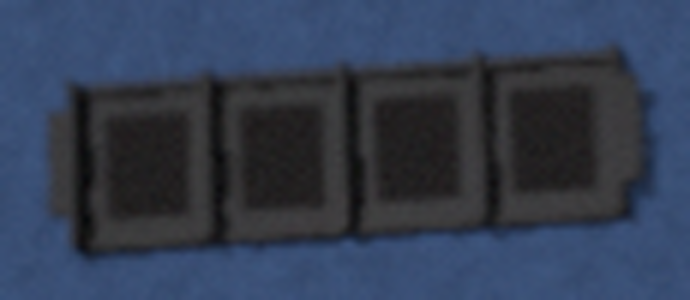

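Left to right the fixture holds the heatsink (crop 180,240), coil (305,257), terminal (438,272) and capacitor (575,278). All four are grey and under the frame. The tongue is at (366,360). The rack shows four pockets, at crop x of about 148, 283, 417 and 553. Next I'll compute the poses.

```bash
python3 - <<'E'
from h import *
ci=camera_info('top')
f=lambda p:(p[0]/5.5+260-.4,p[1]/5.5+130-.4)
g=lambda p:(p[0]/6+105-.4,p[1]/6+145-.4)
def show(n,p,z): q=onplane(ci,p,z); print(n,q.round(4)); return q
a=show('FL',f((50,375)),.03); b=show('FR',f((655,437)),.03)
u=(a-b)/np.linalg.norm(a-b); print('width',np.linalg.norm(a-b),'yaw',np.arctan2(-u[0],u[1]))
fx=np.array([u[1],-u[0],0]); c=(a+b)/2
print('row',c+fx*.062,'handle',c+fx*.004)
h1=show('HL',f((103,75)),.0875);h2=show('HR',f((675,140)),.0875);m=(h1+h2)/2;v=(h1-h2);print('yaw',np.arctan2(-v[0],v[1]),'row',m-fx*.072,'handle',m-fx*.13)
show('tip',f((365,408)),.0925)
P=[show('p',g(p),.004) for p in((148,165),(283,157),(417,149),(553,140))]
v=P[0]-P[3];print('rack',np.mean(P,0),np.arctan2(-v[0],v[1]),np.linalg.norm(v))
E
```

```text
FL [ 0.444  -0.0634  0.03  ]
FR [ 0.4143 -0.3647  0.03  ]
width 0.30275742315569903 yaw -0.09834234866168962
row [ 0.49085147 -0.22016038  0.03      ] handle [ 0.43313171 -0.21446571  0.03      ]
HL [ 0.5821 -0.0888  0.0875]
HR [ 0.5519 -0.3669  0.0875]
yaw -0.10799567155888656 row [ 0.49535396 -0.22080303  0.0875    ] handle [ 0.4376342  -0.21510837  0.0875    ]
tip [ 0.4186 -0.2139  0.0925]
p [0.5203 0.3309 0.004 ]
p [0.5241 0.2666 0.004 ]
p [0.528  0.2033 0.004 ]
p [0.5324 0.1393 0.004 ]
rack [0.52619795 0.23500842 0.004     ] 0.06279700377743794 0.19197108823061515
```

```bash
cat >> h.py <<'E'
def plan(wps,step=.055,dyaw=.17,start=None):
    """print tool-frame rows through [x,y,z,yaw] waypoints, tool pointing down"""
    s=telemetry.get_state()
    p=np.r_[s['ee_pos'],s['ee_rot'][2]] if start is None else np.array(start,float)
    print('from',p.round(4),'rot',s['ee_rot'].round(3),'j',s['joint_pos'].round(2),'t',round(s['t'],2))
    for w in wps:
        w=np.array(w,float); d=w-p
        n=int(max(np.ceil(np.linalg.norm(d[:3])/step),np.ceil(abs(d[3])/dyaw),1))
        for i in range(n):
            y=p[3]; r=R.from_euler('xyz',[np.pi,0,y]).as_matrix()
            t=r.T@(d[:3]/n)/.1; rz=-d[3]/n/(np.pi/4)
            print('{"x":%.2f,"y":%.2f,"z":%.2f,"rz":%.2f},'%(*t,rz))
            p=p+d/n
        print('-- at',w.round(3))
E
python3 -c "
from h import *
plan([[.5,.25,.26,1.35],[.435,-.215,.24,-.10]])"
```

```text
from [0.2041 0.5904 0.222  2.8088] rot [-3.141  0.     2.809] j [-1.26  0.33 -0.06  1.46  0.02  1.35 -0.09] t 0.15
{"x":-0.43,"y":-0.25,"z":-0.04,"rz":0.21},
{"x":-0.47,"y":-0.18,"z":-0.04,"rz":0.21},
{"x":-0.49,"y":-0.10,"z":-0.04,"rz":0.21},
{"x":-0.50,"y":-0.02,"z":-0.04,"rz":0.21},
{"x":-0.50,"y":0.06,"z":-0.04,"rz":0.21},
{"x":-0.48,"y":0.14,"z":-0.04,"rz":0.21},
{"x":-0.45,"y":0.22,"z":-0.04,"rz":0.21},
{"x":-0.41,"y":0.29,"z":-0.04,"rz":0.21},
{"x":-0.36,"y":0.35,"z":-0.04,"rz":0.21},
-- at [0.5  0.25 0.26 1.35]
{"x":-0.52,"y":0.04,"z":0.02,"rz":0.21},
{"x":-0.51,"y":0.13,"z":0.02,"rz":0.21},
{"x":-0.48,"y":0.21,"z":0.02,"rz":0.21},
{"x":-0.44,"y":0.28,"z":0.02,"rz":0.21},
{"x":-0.39,"y":0.35,"z":0.02,"rz":0.21},
{"x":-0.33,"y":0.40,"z":0.02,"rz":0.21},
{"x":-0.26,"y":0.45,"z":0.02,"rz":0.21},
{"x":-0.18,"y":0.49,"z":0.02,"rz":0.21},
{"x":-0.10,"y":0.51,"z":0.02,"rz":0.21},
-- at [ 0.435 -0.215  0.24  -0.1  ]
```

Call:
carry_out --commands '[{"hand": 87, "x": -0.43, "y": -0.25, "z": -0.04, "rz": 0.21}, {"hand": 87, "x": -0.47, "y": -0.18, "z": -0.04, "rz": 0.21}, {"hand": 87, "x": -0.49, "y": -0.1, "z": -0.04, "rz": 0.21}, {"hand": 87, "x": -0.5, "y": -0.02, "z": -0.04, "rz": 0.21}, {"hand": 87, "x": -0.5, "y": 0.06, "z": -0.04, "rz": 0.21}]'

```text
invalid input at $.commands[0]: expected keys hand, x, y, z, rx, ry, rz
```

Call:
carry_out --commands '[{"hand": 87, "x": -0.48, "y": 0.14, "z": -0.04, "rz": 0.21}, {"hand": 87, "x": -0.45, "y": 0.22, "z": -0.04, "rz": 0.21}, {"hand": 87, "x": -0.41, "y": 0.29, "z": -0.04, "rz": 0.21}, {"hand": 87, "x": -0.36, "y": 0.35, "z": -0.04, "rz": 0.21}]'

```text
invalid input at $.commands[0]: expected keys hand, x, y, z, rx, ry, rz
```

Call:
carry_out --commands '[{"hand": 87, "x": -0.52, "y": 0.04, "z": 0.02, "rz": 0.21}, {"hand": 87, "x": -0.51, "y": 0.13, "z": 0.02, "rz": 0.21}, {"hand": 87, "x": -0.48, "y": 0.21, "z": 0.02, "rz": 0.21}, {"hand": 87, "x": -0.44, "y": 0.28, "z": 0.02, "rz": 0.21}, {"hand": 87, "x": -0.39, "y": 0.35, "z": 0.02, "rz": 0.21}]'

```text
invalid input at $.commands[0]: expected keys hand, x, y, z, rx, ry, rz
```

Call:
carry_out --commands '[{"hand": 87, "x": -0.33, "y": 0.4, "z": 0.02, "rz": 0.21}, {"hand": 87, "x": -0.26, "y": 0.45, "z": 0.02, "rz": 0.21}, {"hand": 87, "x": -0.18, "y": 0.49, "z": 0.02, "rz": 0.21}, {"hand": 87, "x": -0.1, "y": 0.51, "z": 0.02, "rz": 0.21}, {"hand": 87}]'

```text
invalid input at $.commands[0]: expected keys hand, x, y, z, rx, ry, rz
```

```bash
python3 - <<'E'
from h import *
ci=camera_info('wrist'); im=grab_frame('wrist'); cv2.imwrite('pics/w1.png',im); cv2.imwrite('pics/s1.png',grab_frame('side'))
import pickle; pickle.dump(ci,open('w1.pkl','wb')); print(ci)
s=telemetry.get_state(); print(s['t'],s['ee_pos'],s['ee_rot'],s['joint_pos'].round(2))
E
```

```text
{'fx': 299.46870572283154, 'fy': 299.46870572283154, 'cx': 276.67148889286403, 'cy': 207.58430759134225, 'k1': -0.04084521932034241, 'xyz': array([0.12970325, 0.61601739, 0.38409606]), 'attitude': array([2.85080747e+00, 2.41647504e-03, 1.23744110e+00])}
0.25 [0.20411853 0.59056283 0.22220296] [-3.14098697e+00  5.00982778e-05  2.80881292e+00] [-1.26  0.33 -0.06  1.46  0.02  1.35 -0.09]
```

View pics/w1.png

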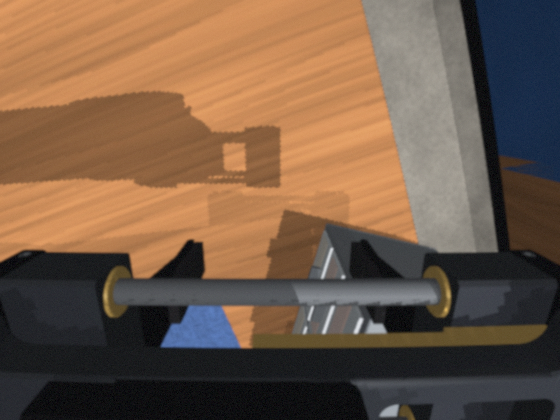

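This picture was taken at the start pose, because the rows were refused for missing keys. It shows the fingers at (185,290) and (370,290), with a wide gripper body along the closing axis. I'll send the rows again with every key filled in.

Call:
carry_out --commands '[{"hand": 87, "x": -0.43, "y": -0.25, "z": -0.04, "rx": 0, "ry": 0, "rz": 0.21}, {"hand": 87, "x": -0.47, "y": -0.18, "z": -0.04, "rx": 0, "ry": 0, "rz": 0.21}, {"hand": 87, "x": -0.49, "y": -0.1, "z": -0.04, "rx": 0, "ry": 0, "rz": 0.21}, {"hand": 87, "x": -0.5, "y": -0.02, "z": -0.04, "rx": 0, "ry": 0, "rz": 0.21}, {"hand": 87, "x": -0.5, "y": 0.06, "z": -0.04, "rx": 0, "ry": 0, "rz": 0.21}]'

```text
t: 0.88
ee_pos: [0.3674, 0.3986, 0.2428]
ee_rot: [3.141, -0.0, 1.979]
contact_force: [1.7, 1.3, -0.5]
gripper_width: 0.999
gripper_force: 0.0
```

Call:
carry_out --commands '[{"hand": 87, "x": -0.48, "y": 0.14, "z": -0.04, "rx": 0, "ry": 0, "rz": 0.21}, {"hand": 87, "x": -0.45, "y": 0.22, "z": -0.04, "rx": 0, "ry": 0, "rz": 0.21}, {"hand": 87, "x": -0.41, "y": 0.29, "z": -0.04, "rx": 0, "ry": 0, "rz": 0.21}, {"hand": 87, "x": -0.36, "y": 0.35, "z": -0.04, "rx": 0, "ry": 0, "rz": 0.21}]'

```text
t: 1.38
ee_pos: [0.4961, 0.2449, 0.2588]
ee_rot: [3.142, -0.0, 1.319]
contact_force: [0.9, 0.6, -0.0]
gripper_width: 1.001
gripper_force: 0.0
```

Call:
carry_out --commands '[{"hand": 87, "x": -0.52, "y": 0.04, "z": 0.02, "rx": 0, "ry": 0, "rz": 0.21}, {"hand": 87, "x": -0.51, "y": 0.13, "z": 0.02, "rx": 0, "ry": 0, "rz": 0.21}, {"hand": 87, "x": -0.48, "y": 0.21, "z": 0.02, "rx": 0, "ry": 0, "rz": 0.21}, {"hand": 87, "x": -0.44, "y": 0.28, "z": 0.02, "rx": 0, "ry": 0, "rz": 0.21}, {"hand": 87, "x": -0.39, "y": 0.35, "z": 0.02, "rx": 0, "ry": 0, "rz": 0.21}]'

```text
t: 2.0
ee_pos: [0.4508, -0.0133, 0.2486]
ee_rot: [-3.141, -0.001, 0.494]
contact_force: [-0.3, -0.2, 1.0]
gripper_width: 0.999
gripper_force: 0.0
```

Call:
carry_out --commands '[{"hand": 87, "x": -0.33, "y": 0.4, "z": 0.02, "rx": 0, "ry": 0, "rz": 0.21}, {"hand": 87, "x": -0.26, "y": 0.45, "z": 0.02, "rx": 0, "ry": 0, "rz": 0.21}, {"hand": 87, "x": -0.18, "y": 0.49, "z": 0.02, "rx": 0, "ry": 0, "rz": 0.21}, {"hand": 87, "x": -0.1, "y": 0.51, "z": 0.02, "rx": 0, "ry": 0, "rz": 0.21}, {"hand": 87, "x": 0, "y": 0, "z": 0, "rx": 0, "ry": 0, "rz": 0}]'

```text
t: 2.62
ee_pos: [0.411, -0.2199, 0.2407]
ee_rot: [3.141, -0.0, -0.169]
contact_force: [0.5, 0.2, -0.4]
gripper_width: 0.995
gripper_force: 0.0
```

```bash
sed -i "s/print('{\"x\":%.2f,\"y\":%.2f,\"z\":%.2f,\"rz\":%.2f},'%(\*t,rz))/print('x %.2f y %.2f z %.2f rz %.2f'%(*t,rz))/" h.py; python3 - <<'E'
from h import *
ci=camera_info('wrist'); im=grab_frame('wrist'); cv2.imwrite('pics/w2.png',im); cv2.imwrite('pics/s2.png',grab_frame('side'))
import pickle; pickle.dump(ci,open('w2.pkl','wb'))
s=telemetry.get_state(); print(s['t'],s['ee_pos'],s['ee_rot'],s['joint_pos'].round(2))
E
```

```text
2.725 [ 0.41238974 -0.21613595  0.24045725] [-3.14119278e+00  8.74740211e-05 -1.60348445e-01] [-0.43 -0.1   0.78  1.87  0.07  1.34 -1.4 ]
```

View pics/w2.png

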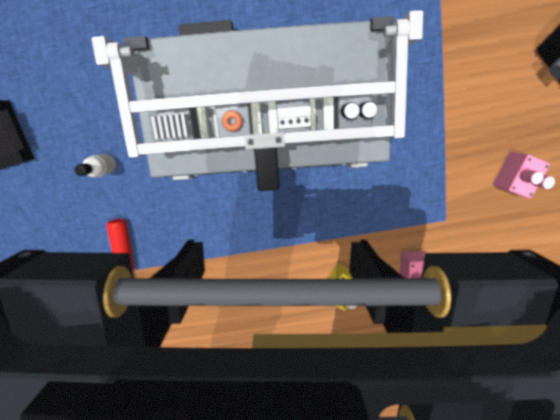

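The wrist view confirms the order: heatsink (172,125), coil (232,121), terminal (294,117), grey capacitor (358,110). The tongue runs from (265,147) to (267,188). The pink look-alikes at (523,175) and (413,265) and the yellow one at (343,285) lie outside the fixture.

```bash
python3 - <<'E'
from h import *
import pickle
ci=pickle.load(open('w2.pkl','rb'))
S=lambda n,p,z: (print(n,onplane(ci,p,z).round(4)),onplane(ci,p,z))[1]
S('tip',(267,189),.0925)
S('tonguebase',(265,150),.0925)
a=S('postL',(121,47),.0875);b=S('postR',(400,27),.0875);u=(a-b)/np.linalg.norm(a-b);print('yaw',np.arctan2(-u[0],u[1]),(a+b)/2)
f=np.array([u[1],-u[0],0]);print('handle',(a+b)/2-.13*f,'row',(a+b)/2-.072*f)
a=S('FL',(151,172),.03);b=S('FR',(389,157),.03);u=(a-b)/np.linalg.norm(a-b);print('yaw',np.arctan2(-u[0],u[1]))
f=np.array([u[1],-u[0],0]);print('handle',(a+b)/2+.004*f,'row',(a+b)/2+.062*f)
S('coil top',(232,121),.083)
for w in [[.436,-.215,.15,-.102],[.436,-.215,.069,-.102]]: pass
plan([[.4355,-.215,.16,-.102],[.4355,-.215,.069,-.102]])
E
```

```text
tip [ 0.4192 -0.2117  0.0925]
tonguebase [ 0.4599 -0.2169  0.0925]
postL [ 0.5808 -0.0972  0.0875]
postR [ 0.5524 -0.3638  0.0875]
yaw -0.10629509015195417 [ 0.56659655 -0.23045437  0.0875    ]
handle [ 0.43733027 -0.21666201  0.0875    ] row [ 0.49500292 -0.22281553  0.0875    ]
FL [ 0.4519 -0.0667  0.03  ]
FR [ 0.4199 -0.3643  0.03  ]
yaw -0.10708277595839968
handle [ 0.43986062 -0.21590477  0.03      ] row [ 0.4975284 -0.2221037  0.03     ]
coil top [ 0.4939 -0.1882  0.083 ]
from [ 0.4124 -0.2161  0.2405 -0.1603] rot [-3.141  0.    -0.16 ] j [-0.43 -0.1   0.78  1.87  0.07  1.34 -1.4 ] t 2.73
x 0.11 y -0.02 z 0.40 rz -0.04
x 0.11 y -0.02 z 0.40 rz -0.04
-- at [ 0.436 -0.215  0.16  -0.102]
x -0.00 y -0.00 z 0.46 rz 0.00
x -0.00 y -0.00 z 0.46 rz 0.00
-- at [ 0.436 -0.215  0.069 -0.102]
```

Call:
carry_out --commands '[{"hand": 60, "x": 0.13, "y": 0, "z": 0.4, "rx": 0, "ry": 0, "rz": -0.035}, {"hand": 60, "x": 0.13, "y": 0, "z": 0.4, "rx": 0, "ry": 0, "rz": -0.035}, {"hand": 60, "x": 0, "y": 0, "z": 0.45, "rx": 0, "ry": 0, "rz": 0}, {"hand": 60, "x": 0, "y": 0, "z": 0.46, "rx": 0, "ry": 0, "rz": 0}, {"hand": 60, "x": 0, "y": 0, "z": 0, "rx": 0, "ry": 0, "rz": 0}]'

```text
t: 3.35
ee_pos: [0.4364, -0.218, 0.0671]
ee_rot: [-3.141, 0.006, -0.103]
contact_force: [0.6, -0.8, 1.0]
gripper_width: 0.692
gripper_force: 0.0
```

Call:
carry_out --commands '[{"hand": 60, "x": 0, "y": 0, "z": 0, "rx": 0, "ry": 0, "rz": 0}]'

```text
t: 3.48
ee_pos: [0.4393, -0.2196, 0.071]
ee_rot: [3.142, -0.001, -0.104]
contact_force: [-0.1, 0.2, 0.3]
gripper_width: 0.691
gripper_force: 0.0
```

```bash
python3 - <<'E'
from h import *
cv2.imwrite('pics/s3.png',grab_frame('side')[130:340,200:480].repeat(2,0).repeat(2,1))
s=telemetry.get_state();print(s['ee_pos'],s['ee_rot'],s['contact_force'])
E
```

```text
[ 0.43965826 -0.21980369  0.07140168] [-3.14140489e+00 -2.62733078e-03 -1.04043977e-01] [ 0.05228074  0.08146053 -0.11433155]
```

View pics/s3.png

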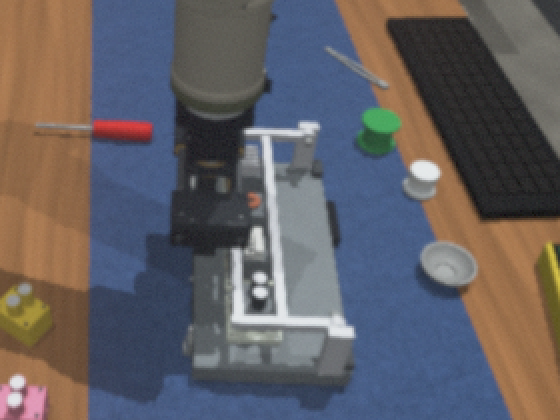

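The fingers straddle the tongue in the middle of the front bar. I'll centre them, pinch and swing.

Call:
carry_out --commands '[{"hand": 30, "x": 0, "y": -0.04, "z": 0.02, "rx": 0, "ry": 0, "rz": 0}, {"hand": 15, "x": 0, "y": 0, "z": 0, "rx": 0, "ry": 0, "rz": 0}, {"hand": 15, "x": 0, "y": 0, "z": 0, "rx": 0, "ry": 0, "rz": 0}, {"hand": 15, "x": 0, "y": 0, "z": 0, "rx": 0, "ry": 0, "rz": 0}]' --force 12

```text
t: 4.03
ee_pos: [0.4387, -0.2159, 0.0677]
ee_rot: [-3.141, -0.0, -0.105]
contact_force: [0.1, 0.2, -0.6]
gripper_width: 0.32
gripper_force: 0.0
```

Call:
carry_out --commands '[{"hand": 15, "x": 0.03, "y": 0, "z": -0.26, "rx": 0, "ry": 0, "rz": 0}, {"hand": 15, "x": 0.08, "y": 0, "z": -0.25, "rx": 0, "ry": 0, "rz": 0}, {"hand": 15, "x": 0.12, "y": 0, "z": -0.23, "rx": 0, "ry": 0, "rz": 0}, {"hand": 15, "x": 0, "y": 0, "z": 0, "rx": 0, "ry": 0, "rz": 0}]'

```text
t: 4.53
ee_pos: [0.4619, -0.2169, 0.1424]
ee_rot: [-3.139, 0.001, -0.104]
contact_force: [-3.6, 7.4, 2.6]
gripper_width: 0.275
gripper_force: 12.0
```

Call:
carry_out --commands '[{"hand": 15, "x": 0.17, "y": 0, "z": -0.2, "rx": 0, "ry": 0, "rz": 0}, {"hand": 15, "x": 0.2, "y": 0, "z": -0.16, "rx": 0, "ry": 0, "rz": 0}, {"hand": 15, "x": 0.23, "y": 0, "z": -0.12, "rx": 0, "ry": 0, "rz": 0}, {"hand": 15, "x": 0, "y": 0, "z": 0, "rx": 0, "ry": 0, "rz": 0}]'

```text
t: 5.03
ee_pos: [0.5228, -0.223, 0.1898]
ee_rot: [-3.14, -0.0, -0.103]
contact_force: [-0.6, 8.8, 4.7]
gripper_width: 0.273
gripper_force: 12.0
```

```bash
python3 - <<'E'
from h import *
cv2.imwrite('pics/s4.png',grab_frame('side')[80:340,180:480].repeat(2,0).repeat(2,1))
s=telemetry.get_state();print(s['ee_pos'],s['ee_rot'],s['contact_force'],s['joint_pos'].round(2))
E
```

```text
[ 0.52223902 -0.22294554  0.18957201] [-3.13989914e+00 -7.00418411e-05 -1.03283583e-01] [0.24514751 7.92270175 3.64223826] [-0.37  0.29  0.83  1.7  -0.22  1.26 -1.16]
```

View pics/s4.png

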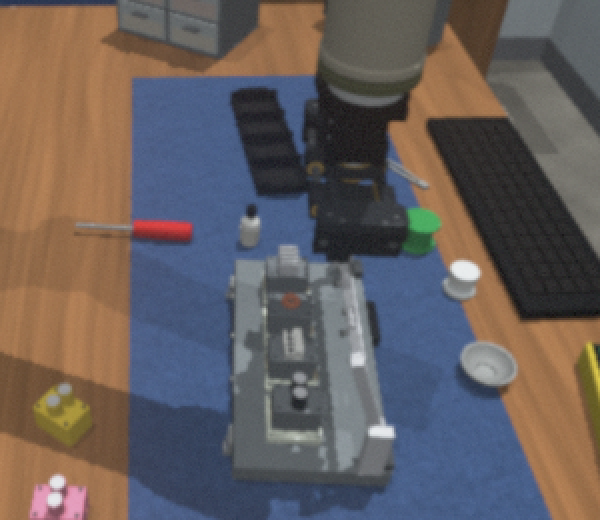

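The frame is held and rising: its bars (360,330) now stand well up over the hinge. I'll carry on past upright.

Call:
carry_out --commands '[{"hand": 15, "x": 0.25, "y": 0, "z": -0.07, "rx": 0, "ry": 0, "rz": 0}, {"hand": 15, "x": 0.26, "y": 0, "z": -0.02, "rx": 0, "ry": 0, "rz": 0}, {"hand": 15, "x": 0.26, "y": 0, "z": 0.03, "rx": 0, "ry": 0, "rz": 0}, {"hand": 15, "x": 0.08, "y": 0, "z": 0.02, "rx": 0, "ry": 0, "rz": 0}, {"hand": 15, "x": 0, "y": 0, "z": 0, "rx": 0, "ry": 0, "rz": 0}]'

```text
t: 5.7
ee_pos: [0.6056, -0.2313, 0.1918]
ee_rot: [-3.139, 0.003, -0.103]
contact_force: [-0.1, 7.3, -6.5]
gripper_width: 0.275
gripper_force: 12.0
```

Call:
carry_out --commands '[{"hand": 45, "x": 0, "y": 0, "z": 0, "rx": 0, "ry": 0, "rz": 0}, {"hand": 45, "x": 0, "y": 0, "z": 0, "rx": 0, "ry": 0, "rz": 0}, {"hand": 45, "x": 0, "y": 0, "z": 0, "rx": 0, "ry": 0, "rz": 0}]'

```text
t: 6.08
ee_pos: [0.6055, -0.2342, 0.1939]
ee_rot: [3.141, -0.001, -0.106]
contact_force: [-0.4, -0.3, 0.8]
gripper_width: 0.489
gripper_force: 0.0
```

Call:
carry_out --commands '[{"hand": 45, "x": 0, "y": 0, "z": -0.5, "rx": 0, "ry": 0, "rz": 0}, {"hand": 45, "x": 0, "y": 0, "z": -0.5, "rx": 0, "ry": 0, "rz": 0}, {"hand": 46, "x": -0.5, "y": 0, "z": 0, "rx": 0, "ry": 0, "rz": 0}, {"hand": 46, "x": -0.5, "y": 0, "z": 0, "rx": 0, "ry": 0, "rz": 0}, {"hand": 46, "x": -0.5, "y": 0, "z": 0, "rx": 0, "ry": 0, "rz": 0}]'

```text
t: 6.7
ee_pos: [0.4551, -0.2183, 0.2933]
ee_rot: [3.141, -0.0, -0.106]
contact_force: [-1.1, 0.2, 2.2]
gripper_width: 0.526
gripper_force: 0.0
```

Call:
carry_out --commands '[{"hand": 46, "x": -0.4, "y": 0, "z": 0.3, "rx": 0, "ry": 0, "rz": 0}, {"hand": 46, "x": 0, "y": 0, "z": 0, "rx": 0, "ry": 0, "rz": 0}, {"hand": 46, "x": 0, "y": 0, "z": 0, "rx": 0, "ry": 0, "rz": 0}]'

```text
t: 7.08
ee_pos: [0.4176, -0.2137, 0.2644]
ee_rot: [-3.141, -0.002, -0.105]
contact_force: [1.0, -0.2, 1.1]
gripper_width: 0.532
gripper_force: 0.0
```

```bash
python3 - <<'E'
from h import *
ci=camera_info('wrist'); im=grab_frame('wrist'); cv2.imwrite('pics/w5.png',im)
import pickle; pickle.dump(ci,open('w5.pkl','wb'))
s=telemetry.get_state(); print(s['t'],s['ee_pos'],s['ee_rot'],s['joint_pos'].round(2))
c=cv2.resize(im[0:250,60:460],None,fx=2,fy=2,interpolation=cv2.INTER_CUBIC);cv2.imwrite('pics/w5c.png',c)
E
```

```text
7.125 [ 0.41797405 -0.213906    0.26452962] [ 3.14109903e+00 -1.89112032e-03 -1.05143707e-01] [-0.52 -0.12  0.84  1.82  0.09  1.39 -1.37]
```

View pics/w5c.png

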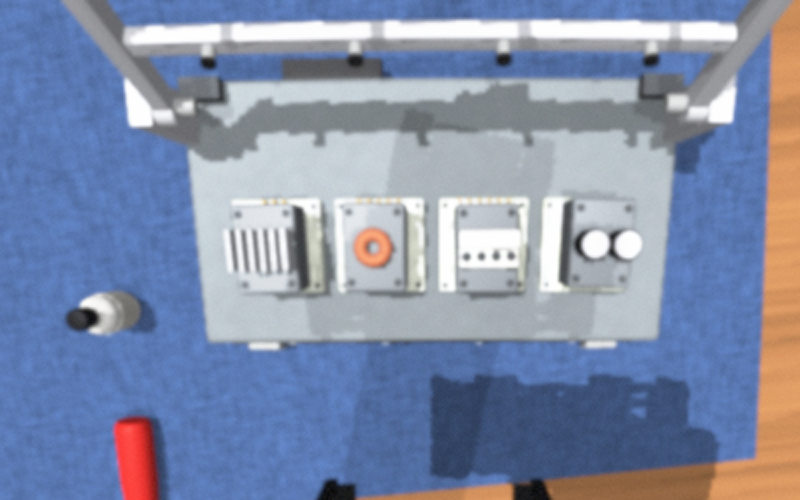

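The frame stands open with its bar at the top of the crop, and all four modules are free. Housing-top centres in the crop are heatsink (267,249), coil (373,248), terminal (489,248) and capacitor (601,245).

```bash
python3 - <<'E'
from h import *
import pickle
ci=pickle.load(open('w5.pkl','rb'))
P=[]
for n,p in dict(heat=(267,249),coil=(373,248),term=(489,248),cap=(601,245)).items():
    q=onplane(ci,(p[0]/2+60-.25,p[1]/2-.25),.074);P.append(q);print(n,q.round(4))
v=P[0]-P[3];yaw=np.arctan2(-v[0],v[1]);print(yaw,np.linalg.norm(v),np.mean(P,0))
y=-.105;row=np.array([.4955,-.2218])
for k in(96,32,-32,-96): print('row pred',row+k/1000*np.array([-np.sin(y),np.cos(y)]))
yr=.063
for k in(96,32,-32,-96): print('rack',np.array([.526,.235])+k/1000*np.array([-np.sin(yr),np.cos(yr)]))
E
```

```text
heat [ 0.5001 -0.1274  0.074 ]
coil [ 0.494  -0.1877  0.074 ]
term [ 0.487  -0.2533  0.074 ]
cap [ 0.4822 -0.3171  0.074 ]
-0.0940266493772884 0.19049122365488835 [ 0.49085034 -0.22136828  0.074     ]
row pred [ 0.50556149 -0.12632871]
row pred [ 0.49885383 -0.18997624]
row pred [ 0.49214617 -0.25362376]
row pred [ 0.48543851 -0.31727129]
rack [0.519956   0.33080955]
rack [0.52398533 0.26693652]
rack [0.52801467 0.20306348]
rack [0.532044   0.13919045]
```

```bash
python3 -c "
from h import *
plan([[.5015,-.127,.15,-.105],[.5015,-.127,.062,-.105]],step=.05)"
```

```text
from [ 0.418  -0.2139  0.2645 -0.1051] rot [ 3.141e+00 -2.000e-03 -1.050e-01] j [-0.52 -0.12  0.84  1.82  0.09  1.39 -1.37] t 7.12
x 0.18 y -0.24 z 0.29 rz -0.00
x 0.18 y -0.24 z 0.29 rz -0.00
x 0.18 y -0.24 z 0.29 rz -0.00
x 0.18 y -0.24 z 0.29 rz -0.00
-- at [ 0.501 -0.127  0.15  -0.105]
x 0.00 y -0.00 z 0.44 rz 0.00
x 0.00 y -0.00 z 0.44 rz 0.00
-- at [ 0.501 -0.127  0.062 -0.105]
```

Call:
carry_out --commands '[{"hand": 46, "x": 0.18, "y": -0.24, "z": 0.29, "rx": 0, "ry": 0, "rz": 0}, {"hand": 46, "x": 0.18, "y": -0.24, "z": 0.29, "rx": 0, "ry": 0, "rz": 0}, {"hand": 46, "x": 0.18, "y": -0.24, "z": 0.29, "rx": 0, "ry": 0, "rz": 0}, {"hand": 46, "x": 0.18, "y": -0.24, "z": 0.29, "rx": 0, "ry": 0, "rz": 0}, {"hand": 46, "x": 0, "y": 0, "z": 0, "rx": 0, "ry": 0, "rz": 0}]'

```text
t: 7.75
ee_pos: [0.4996, -0.1239, 0.1456]
ee_rot: [3.138, 0.003, -0.101]
contact_force: [-0.7, -0.2, 0.2]
gripper_width: 0.53
gripper_force: 0.0
```

Call:
carry_out --commands '[{"hand": 46, "x": 0, "y": 0, "z": 0, "rx": 0, "ry": 0, "rz": 0}, {"hand": 46, "x": 0, "y": 0, "z": 0, "rx": 0, "ry": 0, "rz": 0}]'

```text
t: 8.0
ee_pos: [0.499, -0.1267, 0.1485]
ee_rot: [3.142, -0.002, -0.106]
contact_force: [0.2, -0.1, 0.1]
gripper_width: 0.526
gripper_force: 0.0
```

Call:
carry_out --commands '[{"hand": 46, "x": 0.02, "y": 0, "z": 0.3, "rx": 0, "ry": 0, "rz": 0}, {"hand": 46, "x": 0, "y": 0, "z": 0.3, "rx": 0, "ry": 0, "rz": 0}, {"hand": 46, "x": 0, "y": 0, "z": 0.26, "rx": 0, "ry": 0, "rz": 0}, {"hand": 46, "x": 0, "y": 0, "z": 0, "rx": 0, "ry": 0, "rz": 0}, {"hand": 46, "x": 0, "y": 0, "z": 0, "rx": 0, "ry": 0, "rz": 0}]'

```text
t: 8.62
ee_pos: [0.5012, -0.1263, 0.0629]
ee_rot: [-3.141, -0.002, -0.106]
contact_force: [0.3, -0.4, 1.1]
gripper_width: 0.532
gripper_force: 0.0
```

Call:
carry_out --commands '[{"hand": 30, "x": 0, "y": 0, "z": 0, "rx": 0, "ry": 0, "rz": 0}, {"hand": 30, "x": 0, "y": 0, "z": 0, "rx": 0, "ry": 0, "rz": 0}, {"hand": 30, "x": 0, "y": 0, "z": 0, "rx": 0, "ry": 0, "rz": 0}]' --force 25

```text
t: 9.0
ee_pos: [0.5011, -0.1258, 0.0625]
ee_rot: [-3.141, -0.001, -0.105]
contact_force: [-2.6, 0.5, 7.7]
gripper_width: 0.408
gripper_force: 24.9
```

Call:
carry_out --commands '[{"hand": 30, "x": 0, "y": 0, "z": -0.15, "rx": 0, "ry": 0, "rz": 0}, {"hand": 30, "x": 0, "y": 0, "z": -0.3, "rx": 0, "ry": 0, "rz": 0}, {"hand": 30, "x": 0, "y": 0, "z": -0.35, "rx": 0, "ry": 0, "rz": 0}, {"hand": 30, "x": 0, "y": 0, "z": -0.35, "rx": 0, "ry": 0, "rz": 0}, {"hand": 30, "x": 0, "y": 0, "z": 0, "rx": 0, "ry": 0, "rz": 0}]'

```text
t: 9.62
ee_pos: [0.5019, -0.1263, 0.1796]
ee_rot: [-3.14, -0.005, -0.105]
contact_force: [0.6, -1.1, -2.6]
gripper_width: 0.412
gripper_force: 24.9
```

```bash
python3 -c "
from h import *
cv2.imwrite('pics/s6.png',grab_frame('side')[80:340,180:480].repeat(2,0).repeat(2,1))
s=telemetry.get_state();print(s['gripper_width'],s['gripper_force'],s['contact_force'])
plan([[.52,.331,.175,.063],[.52,.331,.0265,.063]],step=.055)"
```

```text
0.408552025315272 24.90862727165222 [ 0.01136554 -0.13090254 -2.0205923 ]
from [ 0.501  -0.1259  0.1779 -0.1051] rot [-3.141e+00 -2.000e-03 -1.050e-01] j [-0.6   0.14  0.83  1.84 -0.11  1.2  -1.41] t 9.68
x -0.03 y -0.51 z 0.00 rz -0.02
x -0.02 y -0.51 z 0.00 rz -0.02
x -0.01 y -0.51 z 0.00 rz -0.02
x -0.00 y -0.51 z 0.00 rz -0.02
x 0.01 y -0.51 z 0.00 rz -0.02
x 0.02 y -0.51 z 0.00 rz -0.02
x 0.02 y -0.51 z 0.00 rz -0.02
x 0.03 y -0.51 z 0.00 rz -0.02
x 0.04 y -0.51 z 0.00 rz -0.02
-- at [0.52  0.331 0.175 0.063]
x 0.00 y -0.00 z 0.49 rz -0.00
x 0.00 y -0.00 z 0.49 rz -0.00
x 0.00 y -0.00 z 0.49 rz -0.00
-- at [0.52  0.331 0.026 0.063]
```

View pics/s6.png

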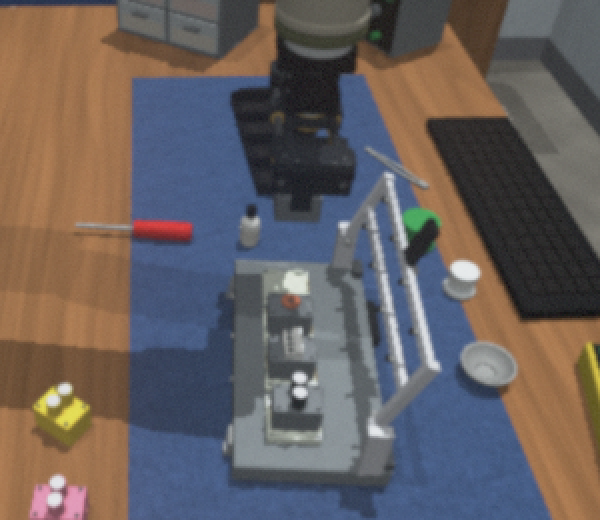

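The heatsink module hangs level under the gripper at (300,205), its adapter (293,283) is empty, and the frame stays open. I'll carry it to the left pocket.

Call:
carry_out --commands '[{"hand": 30, "x": -0.03, "y": -0.3, "z": 0, "rx": 0, "ry": 0, "rz": -0.02}, {"hand": 30, "x": -0.02, "y": -0.51, "z": 0, "rx": 0, "ry": 0, "rz": -0.03}, {"hand": 30, "x": -0.01, "y": -0.51, "z": 0, "rx": 0, "ry": 0, "rz": -0.03}, {"hand": 30, "x": 0, "y": -0.51, "z": 0, "rx": 0, "ry": 0, "rz": -0.03}, {"hand": 30, "x": 0.01, "y": -0.51, "z": 0, "rx": 0, "ry": 0, "rz": -0.03}]'

```text
t: 10.3
ee_pos: [0.5088, 0.1096, 0.1757]
ee_rot: [3.141, 0.001, 0.006]
contact_force: [1.2, -0.1, -1.4]
gripper_width: 0.409
gripper_force: 24.9
```

Call:
carry_out --commands '[{"hand": 30, "x": 0.02, "y": -0.51, "z": 0, "rx": 0, "ry": 0, "rz": -0.03}, {"hand": 30, "x": 0.02, "y": -0.51, "z": 0, "rx": 0, "ry": 0, "rz": -0.03}, {"hand": 30, "x": 0.03, "y": -0.51, "z": 0, "rx": 0, "ry": 0, "rz": -0.01}, {"hand": 30, "x": 0.04, "y": -0.4, "z": 0, "rx": 0, "ry": 0, "rz": 0}, {"hand": 30, "x": 0.04, "y": -0.3, "z": 0, "rx": 0, "ry": 0, "rz": 0}]'

```text
t: 10.92
ee_pos: [0.515, 0.3334, 0.1752]
ee_rot: [3.14, 0.002, 0.062]
contact_force: [-0.8, 0.3, -1.3]
gripper_width: 0.412
gripper_force: 24.9
```

Call:
carry_out --commands '[{"hand": 30, "x": 0, "y": 0, "z": 0.35, "rx": 0, "ry": 0, "rz": 0}, {"hand": 30, "x": 0, "y": 0, "z": 0.35, "rx": 0, "ry": 0, "rz": 0}, {"hand": 30, "x": 0, "y": 0, "z": 0.1, "rx": 0, "ry": 0, "rz": 0}, {"hand": 30, "x": 0, "y": 0, "z": 0, "rx": 0, "ry": 0, "rz": 0}, {"hand": 30, "x": 0, "y": 0, "z": 0, "rx": 0, "ry": 0, "rz": 0}]'

```text
t: 11.55
ee_pos: [0.5168, 0.332, 0.098]
ee_rot: [-3.14, -0.002, 0.06]
contact_force: [0.5, 0.5, -0.4]
gripper_width: 0.411
gripper_force: 24.9
```

```bash
python3 -c "
from h import *
s=telemetry.get_state();print(s['gripper_width'],s['gripper_force'],s['contact_force'])
cv2.imwrite('pics/w7.png',grab_frame('wrist'))
plan([[.52,.331,.0265,.063]],step=.035)"
```

```text
0.41087969310623157 24.908745288848877 [ 0.51707102  0.52296767 -0.41133207]
from [0.5168 0.332  0.098  0.0597] rot [-3.14e+00 -2.00e-03  6.00e-02] j [-1.03  0.43  0.49  1.66 -0.22  1.1  -1.99] t 11.6
x 0.01 y 0.00 z 0.24 rz -0.00
x 0.01 y 0.00 z 0.24 rz -0.00
x 0.01 y 0.00 z 0.24 rz -0.00
-- at [0.52  0.331 0.026 0.063]
```

View pics/w7.png

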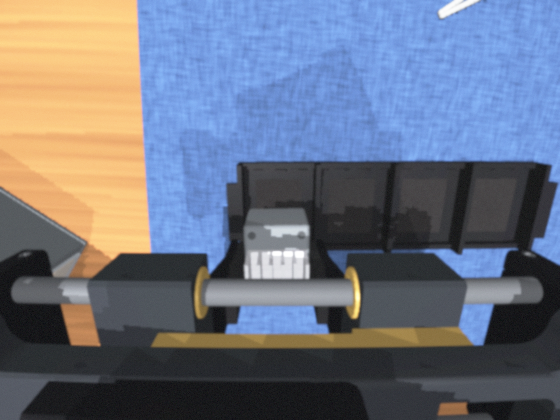

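The heatsink module (278,240) hangs over the leftmost pocket. The wall tops meet the rear lip at about (241,164), (316,164), (391,164), (466,164) and (541,164). I'll check the rack pose with these.

```bash
python3 -c "
from h import *
ci=camera_info('wrist')
P=[onplane(ci,(c,r),.022) for c,r in((241,165),(316,165),(391,164),(466,163),(541,163))]
print(np.round(P,4))
F=[onplane(ci,(c,r),.022) for c,r in((389,248),(461,250),(536,247))]
print(np.round(F,4)); v=P[0]-P[4];print(np.arctan2(-v[0],v[1]),np.linalg.norm(v),np.mean(P,0))
for k in (130,66,0,-66,-130): print(np.array([.526,.235])+k/1000*np.array([-np.sin(.063),np.cos(.063)])+.035*np.array([np.cos(.063),np.sin(.063)]))
"
```

```text
[[0.5581 0.3625 0.022 ]
 [0.5617 0.3028 0.022 ]
 [0.5662 0.2427 0.022 ]
 [0.5711 0.1814 0.022 ]
 [0.5755 0.1172 0.022 ]]
[[0.4936 0.2322 0.022 ]
 [0.4951 0.1673 0.022 ]
 [0.5014 0.098  0.022 ]]
0.0707147673738256 0.2459003693048235 [0.56652703 0.24131738 0.022     ]
[0.55274598 0.36694564]
[0.55677532 0.30307261]
[0.56093057 0.23720354]
[0.56508582 0.17133448]
[0.56911515 0.10746144]
```

Call:
carry_out --commands '[{"hand": 30, "x": 0.03, "y": 0.01, "z": 0.3, "rx": 0, "ry": 0, "rz": 0}, {"hand": 30, "x": 0, "y": 0, "z": 0.25, "rx": 0, "ry": 0, "rz": 0}, {"hand": 30, "x": 0, "y": 0, "z": 0.1, "rx": 0, "ry": 0, "rz": 0}, {"hand": 30, "x": 0, "y": 0, "z": 0.04, "rx": 0, "ry": 0, "rz": 0}, {"hand": 30, "x": 0, "y": 0, "z": 0, "rx": 0, "ry": 0, "rz": 0}]'

```text
t: 12.22
ee_pos: [0.5196, 0.3311, 0.0284]
ee_rot: [-3.141, -0.001, 0.06]
contact_force: [0.4, -0.1, -1.0]
gripper_width: 0.413
gripper_force: 24.9
```

Call:
carry_out --commands '[{"hand": 30, "x": 0, "y": 0, "z": 0, "rx": 0, "ry": 0, "rz": 0}]'

```text
t: 12.35
ee_pos: [0.5196, 0.3312, 0.0285]
ee_rot: [-3.141, -0.001, 0.06]
contact_force: [0.3, -0.1, -1.5]
gripper_width: 0.412
gripper_force: 24.9
```

Call:
carry_out --commands '[{"hand": 30, "x": 0, "y": 0, "z": 0.02, "rx": 0, "ry": 0, "rz": 0}, {"hand": 30, "x": 0, "y": 0, "z": 0, "rx": 0, "ry": 0, "rz": 0}]'

```text
t: 12.6
ee_pos: [0.5195, 0.3312, 0.0265]
ee_rot: [-3.141, -0.001, 0.06]
contact_force: [-2.2, -1.0, 5.9]
gripper_width: 0.412
gripper_force: 24.9
```

Call:
carry_out --commands '[{"hand": 46, "x": 0, "y": 0, "z": 0, "rx": 0, "ry": 0, "rz": 0}, {"hand": 46, "x": 0, "y": 0, "z": 0, "rx": 0, "ry": 0, "rz": 0}, {"hand": 46, "x": 0, "y": 0, "z": -0.1, "rx": 0, "ry": 0, "rz": 0}, {"hand": 46, "x": 0, "y": 0, "z": -0.4, "rx": 0, "ry": 0, "rz": 0}, {"hand": 46, "x": 0, "y": 0, "z": -0.5, "rx": 0, "ry": 0, "rz": 0}]'

```text
t: 13.22
ee_pos: [0.5187, 0.3304, 0.1266]
ee_rot: [3.141, 0.001, 0.06]
contact_force: [0.3, 1.1, 0.2]
gripper_width: 0.528
gripper_force: 0.0
```

```bash
python3 -c "
from h import *
cv2.imwrite('pics/w8.png',grab_frame('wrist'))
plan([[.496,-.188,.15,-.105]],step=.056)"
```

```text
from [0.5219 0.3321 0.1344 0.0591] rot [-3.137 -0.007  0.059] j [-1.04  0.4   0.5   1.62 -0.21  1.16 -2.  ] t 13.28
x -0.06 y 0.52 z -0.02 rz 0.02
x -0.05 y 0.52 z -0.02 rz 0.02
x -0.04 y 0.52 z -0.02 rz 0.02
x -0.03 y 0.52 z -0.02 rz 0.02
x -0.02 y 0.52 z -0.02 rz 0.02
x -0.01 y 0.52 z -0.02 rz 0.02
x -0.01 y 0.52 z -0.02 rz 0.02
x 0.00 y 0.52 z -0.02 rz 0.02
x 0.01 y 0.52 z -0.02 rz 0.02
x 0.02 y 0.52 z -0.02 rz 0.02
-- at [ 0.496 -0.188  0.15  -0.105]
```

View pics/w8.png

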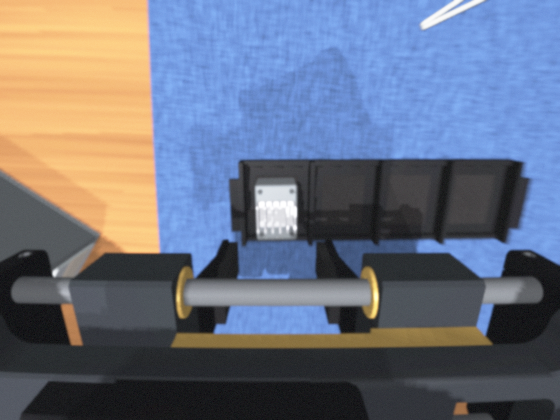

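The heatsink module stands level and central in the leftmost pocket (276,210). Next is the coil.

Call:
carry_out --commands '[{"hand": 46, "x": -0.06, "y": 0.52, "z": -0.03, "rx": 0, "ry": 0, "rz": 0.02}, {"hand": 46, "x": -0.05, "y": 0.52, "z": -0.03, "rx": 0, "ry": 0, "rz": 0.02}, {"hand": 46, "x": -0.04, "y": 0.52, "z": -0.03, "rx": 0, "ry": 0, "rz": 0.02}, {"hand": 46, "x": -0.03, "y": 0.52, "z": -0.03, "rx": 0, "ry": 0, "rz": 0.02}, {"hand": 46, "x": -0.02, "y": 0.52, "z": 0, "rx": 0, "ry": 0, "rz": 0.02}]'

```text
t: 13.9
ee_pos: [0.5066, 0.0686, 0.1384]
ee_rot: [-3.141, -0.001, -0.019]
contact_force: [1.8, -0.6, -0.3]
gripper_width: 0.528
gripper_force: 0.0
```

Call:
carry_out --commands '[{"hand": 46, "x": -0.01, "y": 0.52, "z": 0, "rx": 0, "ry": 0, "rz": 0.02}, {"hand": 46, "x": -0.01, "y": 0.52, "z": 0, "rx": 0, "ry": 0, "rz": 0.02}, {"hand": 46, "x": 0, "y": 0.52, "z": 0, "rx": 0, "ry": 0, "rz": 0.02}, {"hand": 46, "x": 0.01, "y": 0.52, "z": 0, "rx": 0, "ry": 0, "rz": 0.03}, {"hand": 46, "x": 0.02, "y": 0.52, "z": 0, "rx": 0, "ry": 0, "rz": 0.02}]'

```text
t: 14.52
ee_pos: [0.4941, -0.1911, 0.1382]
ee_rot: [-3.141, -0.001, -0.105]
contact_force: [0.3, -0.3, -0.4]
gripper_width: 0.528
gripper_force: 0.0
```

Call:
carry_out --commands '[{"hand": 46, "x": 0, "y": 0, "z": 0, "rx": 0, "ry": 0, "rz": 0}, {"hand": 46, "x": 0, "y": 0, "z": 0, "rx": 0, "ry": 0, "rz": 0}]'

```text
t: 14.78
ee_pos: [0.4942, -0.1893, 0.1377]
ee_rot: [-3.141, -0.0, -0.105]
contact_force: [0.1, 1.1, -0.3]
gripper_width: 0.53
gripper_force: 0.0
```

```bash
python3 -c "
from h import *
plan([[.496,-.1885,.0625,-.105]],step=.035)"
```

```text
from [ 0.4942 -0.1893  0.1377 -0.1053] rot [-3.141 -0.    -0.105] j [-0.46  0.24  0.84  1.86 -0.2   1.13 -1.22] t 14.78
x 0.01 y -0.00 z 0.25 rz -0.00
x 0.01 y -0.00 z 0.25 rz -0.00
x 0.01 y -0.00 z 0.25 rz -0.00
-- at [ 0.496 -0.188  0.062 -0.105]
```

Call:
carry_out --commands '[{"hand": 46, "x": 0.02, "y": -0.01, "z": 0.3, "rx": 0, "ry": 0, "rz": 0}, {"hand": 46, "x": 0, "y": 0, "z": 0.3, "rx": 0, "ry": 0, "rz": 0}, {"hand": 46, "x": 0, "y": 0, "z": 0.15, "rx": 0, "ry": 0, "rz": 0}, {"hand": 46, "x": 0, "y": 0, "z": 0, "rx": 0, "ry": 0, "rz": 0}, {"hand": 46, "x": 0, "y": 0, "z": 0, "rx": 0, "ry": 0, "rz": 0}]'

```text
t: 15.4
ee_pos: [0.4969, -0.1887, 0.0635]
ee_rot: [-3.141, -0.001, -0.105]
contact_force: [0.6, 0.5, 0.4]
gripper_width: 0.526
gripper_force: 0.0
```

Call:
carry_out --commands '[{"hand": 30, "x": 0, "y": 0, "z": 0, "rx": 0, "ry": 0, "rz": 0}, {"hand": 30, "x": 0, "y": 0, "z": 0, "rx": 0, "ry": 0, "rz": 0}, {"hand": 30, "x": 0, "y": 0, "z": 0, "rx": 0, "ry": 0, "rz": 0}]' --force 25

```text
t: 15.78
ee_pos: [0.4967, -0.1886, 0.0632]
ee_rot: [-3.141, -0.001, -0.105]
contact_force: [-1.3, 1.1, 6.5]
gripper_width: 0.412
gripper_force: 25.0
```

Call:
carry_out --commands '[{"hand": 30, "x": 0, "y": 0, "z": -0.15, "rx": 0, "ry": 0, "rz": 0}, {"hand": 30, "x": 0, "y": 0, "z": -0.3, "rx": 0, "ry": 0, "rz": 0}, {"hand": 30, "x": 0, "y": 0, "z": -0.35, "rx": 0, "ry": 0, "rz": 0}, {"hand": 30, "x": 0, "y": 0, "z": -0.35, "rx": 0, "ry": 0, "rz": 0}, {"hand": 30, "x": 0, "y": 0, "z": 0, "rx": 0, "ry": 0, "rz": 0}]'

```text
t: 16.4
ee_pos: [0.4975, -0.1895, 0.1806]
ee_rot: [-3.141, -0.005, -0.106]
contact_force: [-0.6, 1.1, -1.9]
gripper_width: 0.412
gripper_force: 25.0
```

Call:
carry_out --commands '[{"hand": 30, "x": -0.01, "y": -0.3, "z": 0, "rx": 0, "ry": 0, "rz": -0.02}, {"hand": 30, "x": 0, "y": -0.51, "z": 0, "rx": 0, "ry": 0, "rz": -0.03}, {"hand": 30, "x": 0.01, "y": -0.51, "z": 0, "rx": 0, "ry": 0, "rz": -0.03}, {"hand": 30, "x": 0.01, "y": -0.51, "z": 0, "rx": 0, "ry": 0, "rz": -0.03}, {"hand": 30, "x": 0.02, "y": -0.51, "z": 0, "rx": 0, "ry": 0, "rz": -0.03}]'

```text
t: 17.02
ee_pos: [0.5128, 0.0461, 0.1772]
ee_rot: [3.142, 0.001, 0.005]
contact_force: [1.4, 0.3, -1.9]
gripper_width: 0.41
gripper_force: 25.0
```

Call:
carry_out --commands '[{"hand": 30, "x": 0.03, "y": -0.51, "z": 0, "rx": 0, "ry": 0, "rz": -0.03}, {"hand": 30, "x": 0.03, "y": -0.51, "z": 0, "rx": 0, "ry": 0, "rz": -0.03}, {"hand": 30, "x": 0.04, "y": -0.51, "z": 0, "rx": 0, "ry": 0, "rz": -0.01}, {"hand": 30, "x": 0.05, "y": -0.4, "z": 0, "rx": 0, "ry": 0, "rz": 0}, {"hand": 30, "x": 0.05, "y": -0.27, "z": 0, "rx": 0, "ry": 0, "rz": 0}]'

```text
t: 17.65
ee_pos: [0.5241, 0.2674, 0.1767]
ee_rot: [3.141, 0.001, 0.062]
contact_force: [-0.5, -0.8, 0.1]
gripper_width: 0.413
gripper_force: 25.0
```

Call:
carry_out --commands '[{"hand": 30, "x": 0, "y": 0, "z": 0.35, "rx": 0, "ry": 0, "rz": 0}, {"hand": 30, "x": 0, "y": 0, "z": 0.35, "rx": 0, "ry": 0, "rz": 0}, {"hand": 30, "x": 0, "y": 0, "z": 0.1, "rx": 0, "ry": 0, "rz": 0}, {"hand": 30, "x": 0, "y": 0, "z": 0, "rx": 0, "ry": 0, "rz": 0}, {"hand": 30, "x": 0, "y": 0, "z": 0, "rx": 0, "ry": 0, "rz": 0}]'

```text
t: 18.27
ee_pos: [0.5258, 0.2657, 0.099]
ee_rot: [-3.14, -0.002, 0.06]
contact_force: [-0.4, -0.3, -0.5]
gripper_width: 0.41
gripper_force: 25.0
```

```bash
python3 -c "
from h import *
plan([[.524,.267,.0272,.063]],step=.1)"
```

```text
from [0.5258 0.2657 0.099  0.0597] rot [-3.14e+00 -2.00e-03  6.00e-02] j [-0.97  0.38  0.53  1.73 -0.21  1.08 -1.89] t 18.27
x -0.02 y -0.01 z 0.72 rz -0.00
-- at [0.524 0.267 0.027 0.063]
```

Call:
carry_out --commands '[{"hand": 30, "x": -0.02, "y": -0.01, "z": 0.3, "rx": 0, "ry": 0, "rz": 0}, {"hand": 30, "x": 0, "y": 0, "z": 0.25, "rx": 0, "ry": 0, "rz": 0}, {"hand": 30, "x": 0, "y": 0, "z": 0.1, "rx": 0, "ry": 0, "rz": 0}, {"hand": 30, "x": 0, "y": 0, "z": 0.05, "rx": 0, "ry": 0, "rz": 0}, {"hand": 30, "x": 0, "y": 0, "z": 0.02, "rx": 0, "ry": 0, "rz": 0}]'

```text
t: 18.9
ee_pos: [0.5235, 0.2666, 0.0272]
ee_rot: [-3.141, -0.001, 0.06]
contact_force: [-8.4, -4.3, 21.9]
gripper_width: 0.413
gripper_force: 25.0
```

Call:
carry_out --commands '[{"hand": 30, "x": 0, "y": 0, "z": 0, "rx": 0, "ry": 0, "rz": 0}, {"hand": 30, "x": 0, "y": 0, "z": 0, "rx": 0, "ry": 0, "rz": 0}]'

```text
t: 19.15
ee_pos: [0.5235, 0.2665, 0.0272]
ee_rot: [-3.14, -0.001, 0.06]
contact_force: [-2.7, -1.4, 6.3]
gripper_width: 0.414
gripper_force: 25.0
```

Call:
carry_out --commands '[{"hand": 46, "x": 0, "y": 0, "z": 0, "rx": 0, "ry": 0, "rz": 0}, {"hand": 46, "x": 0, "y": 0, "z": 0, "rx": 0, "ry": 0, "rz": 0}, {"hand": 46, "x": 0, "y": 0, "z": -0.1, "rx": 0, "ry": 0, "rz": 0}, {"hand": 46, "x": 0, "y": 0, "z": -0.4, "rx": 0, "ry": 0, "rz": 0}, {"hand": 46, "x": 0, "y": 0, "z": -0.5, "rx": 0, "ry": 0, "rz": 0}]'

```text
t: 19.77
ee_pos: [0.5225, 0.2659, 0.1267]
ee_rot: [3.141, 0.001, 0.06]
contact_force: [0.1, 0.3, 0.7]
gripper_width: 0.528
gripper_force: 0.0
```

Call:
carry_out --commands '[{"hand": 46, "x": -0.07, "y": 0.52, "z": -0.03, "rx": 0, "ry": 0, "rz": 0.02}, {"hand": 46, "x": -0.06, "y": 0.52, "z": -0.03, "rx": 0, "ry": 0, "rz": 0.02}, {"hand": 46, "x": -0.05, "y": 0.52, "z": -0.03, "rx": 0, "ry": 0, "rz": 0.02}, {"hand": 46, "x": -0.04, "y": 0.52, "z": -0.03, "rx": 0, "ry": 0, "rz": 0.02}, {"hand": 46, "x": -0.03, "y": 0.52, "z": 0, "rx": 0, "ry": 0, "rz": 0.02}]'

```text
t: 20.4
ee_pos: [0.5054, 0.0039, 0.1386]
ee_rot: [-3.141, -0.002, -0.019]
contact_force: [0.8, -0.4, -0.3]
gripper_width: 0.528
gripper_force: 0.0
```

Call:
carry_out --commands '[{"hand": 46, "x": -0.02, "y": 0.52, "z": 0, "rx": 0, "ry": 0, "rz": 0.02}, {"hand": 46, "x": -0.02, "y": 0.52, "z": 0, "rx": 0, "ry": 0, "rz": 0.02}, {"hand": 46, "x": -0.01, "y": 0.52, "z": 0, "rx": 0, "ry": 0, "rz": 0.02}, {"hand": 46, "x": 0, "y": 0.52, "z": 0, "rx": 0, "ry": 0, "rz": 0.03}, {"hand": 46, "x": 0.01, "y": 0.52, "z": 0, "rx": 0, "ry": 0, "rz": 0.02}]'

```text
t: 21.02
ee_pos: [0.488, -0.2555, 0.1384]
ee_rot: [-3.141, -0.001, -0.105]
contact_force: [0.6, 0.3, -0.3]
gripper_width: 0.531
gripper_force: 0.0
```

Call:
carry_out --commands '[{"hand": 46, "x": 0, "y": 0, "z": 0, "rx": 0, "ry": 0, "rz": 0}, {"hand": 46, "x": 0, "y": 0, "z": 0, "rx": 0, "ry": 0, "rz": 0}]'

```text
t: 21.28
ee_pos: [0.488, -0.2537, 0.1378]
ee_rot: [-3.141, -0.0, -0.105]
contact_force: [0.6, 0.6, 0.7]
gripper_width: 0.529
gripper_force: 0.0
```

```bash
python3 -c "
from h import *
plan([[.4895,-.2535,.0625,-.105]],step=.1)"
```

```text
from [ 0.488  -0.2537  0.1378 -0.1053] rot [-3.141 -0.    -0.105] j [-0.33  0.3   0.87  1.81 -0.25  1.15 -1.06] t 21.27
x 0.01 y -0.00 z 0.75 rz -0.00
-- at [ 0.49  -0.254  0.062 -0.105]
```

Call:
carry_out --commands '[{"hand": 46, "x": 0.01, "y": 0, "z": 0.3, "rx": 0, "ry": 0, "rz": 0}, {"hand": 46, "x": 0, "y": 0, "z": 0.3, "rx": 0, "ry": 0, "rz": 0}, {"hand": 46, "x": 0, "y": 0, "z": 0.15, "rx": 0, "ry": 0, "rz": 0}, {"hand": 46, "x": 0, "y": 0, "z": 0, "rx": 0, "ry": 0, "rz": 0}, {"hand": 46, "x": 0, "y": 0, "z": 0, "rx": 0, "ry": 0, "rz": 0}]'

```text
t: 21.9
ee_pos: [0.4897, -0.254, 0.0636]
ee_rot: [3.142, -0.001, -0.105]
contact_force: [1.0, -0.1, -0.1]
gripper_width: 0.524
gripper_force: 0.0
```

Call:
carry_out --commands '[{"hand": 30, "x": 0, "y": 0, "z": 0, "rx": 0, "ry": 0, "rz": 0}, {"hand": 30, "x": 0, "y": 0, "z": 0, "rx": 0, "ry": 0, "rz": 0}, {"hand": 30, "x": 0, "y": 0, "z": 0, "rx": 0, "ry": 0, "rz": 0}]' --force 25

```text
t: 22.28
ee_pos: [0.4895, -0.2539, 0.0632]
ee_rot: [-3.141, -0.001, -0.105]
contact_force: [-0.8, 1.4, 7.2]
gripper_width: 0.409
gripper_force: 25.0
```

Call:
carry_out --commands '[{"hand": 30, "x": 0, "y": 0, "z": -0.15, "rx": 0, "ry": 0, "rz": 0}, {"hand": 30, "x": 0, "y": 0, "z": -0.3, "rx": 0, "ry": 0, "rz": 0}, {"hand": 30, "x": 0, "y": 0, "z": -0.35, "rx": 0, "ry": 0, "rz": 0}, {"hand": 30, "x": 0, "y": 0, "z": -0.35, "rx": 0, "ry": 0, "rz": 0}, {"hand": 30, "x": 0, "y": 0, "z": 0, "rx": 0, "ry": 0, "rz": 0}]'

```text
t: 22.9
ee_pos: [0.49, -0.2551, 0.1806]
ee_rot: [3.141, -0.005, -0.106]
contact_force: [0.2, -0.1, -1.8]
gripper_width: 0.412
gripper_force: 25.0
```

Call:
carry_out --commands '[{"hand": 30, "x": 0, "y": -0.3, "z": 0, "rx": 0, "ry": 0, "rz": -0.02}, {"hand": 30, "x": 0.01, "y": -0.51, "z": 0, "rx": 0, "ry": 0, "rz": -0.03}, {"hand": 30, "x": 0.02, "y": -0.51, "z": 0, "rx": 0, "ry": 0, "rz": -0.03}, {"hand": 30, "x": 0.02, "y": -0.51, "z": 0, "rx": 0, "ry": 0, "rz": -0.03}, {"hand": 30, "x": 0.03, "y": -0.51, "z": 0, "rx": 0, "ry": 0, "rz": -0.03}]'

```text
t: 23.52
ee_pos: [0.5105, -0.0194, 0.1772]
ee_rot: [-3.142, 0.0, 0.005]
contact_force: [-0.5, 1.0, -1.0]
gripper_width: 0.41
gripper_force: 25.0
```

Call:
carry_out --commands '[{"hand": 30, "x": 0.04, "y": -0.51, "z": 0, "rx": 0, "ry": 0, "rz": -0.03}, {"hand": 30, "x": 0.04, "y": -0.51, "z": 0, "rx": 0, "ry": 0, "rz": -0.03}, {"hand": 30, "x": 0.05, "y": -0.51, "z": 0, "rx": 0, "ry": 0, "rz": -0.01}, {"hand": 30, "x": 0.06, "y": -0.4, "z": 0, "rx": 0, "ry": 0, "rz": 0}, {"hand": 30, "x": 0.06, "y": -0.3, "z": 0, "rx": 0, "ry": 0, "rz": 0}]'

```text
t: 24.15
ee_pos: [0.527, 0.2046, 0.177]
ee_rot: [3.141, 0.001, 0.061]
contact_force: [0.0, -0.8, -0.3]
gripper_width: 0.409
gripper_force: 25.0
```

Call:
carry_out --commands '[{"hand": 30, "x": 0, "y": 0, "z": 0.35, "rx": 0, "ry": 0, "rz": 0}, {"hand": 30, "x": 0, "y": 0, "z": 0.35, "rx": 0, "ry": 0, "rz": 0}, {"hand": 30, "x": 0, "y": 0, "z": 0.1, "rx": 0, "ry": 0, "rz": 0}, {"hand": 30, "x": 0, "y": 0, "z": 0, "rx": 0, "ry": 0, "rz": 0}, {"hand": 30, "x": 0, "y": 0, "z": 0, "rx": 0, "ry": 0, "rz": 0}]'

```text
t: 24.78
ee_pos: [0.5284, 0.2031, 0.0989]
ee_rot: [-3.141, -0.002, 0.06]
contact_force: [0.0, 0.7, -0.7]
gripper_width: 0.408
gripper_force: 25.0
```

```bash
python3 -c "
from h import *
plan([[.528,.203,.0272,.063]],step=.1)"
```

```text
from [0.5284 0.2031 0.0989 0.0595] rot [-3.141e+00 -2.000e-03  6.000e-02] j [-0.93  0.34  0.57  1.79 -0.21  1.07 -1.79] t 24.77
x -0.00 y 0.00 z 0.72 rz -0.00
-- at [0.528 0.203 0.027 0.063]
```

Call:
carry_out --commands '[{"hand": 30, "x": 0, "y": 0, "z": 0.3, "rx": 0, "ry": 0, "rz": 0}, {"hand": 30, "x": 0, "y": 0, "z": 0.25, "rx": 0, "ry": 0, "rz": 0}, {"hand": 30, "x": 0, "y": 0, "z": 0.1, "rx": 0, "ry": 0, "rz": 0}, {"hand": 30, "x": 0, "y": 0, "z": 0.05, "rx": 0, "ry": 0, "rz": 0}, {"hand": 30, "x": 0, "y": 0, "z": 0.01, "rx": 0, "ry": 0, "rz": 0}]'

```text
t: 25.4
ee_pos: [0.528, 0.2032, 0.0273]
ee_rot: [-3.141, -0.001, 0.06]
contact_force: [-0.1, -0.4, -0.9]
gripper_width: 0.411
gripper_force: 25.0
```

Call:
carry_out --commands '[{"hand": 30, "x": 0, "y": 0, "z": 0, "rx": 0, "ry": 0, "rz": 0}, {"hand": 30, "x": 0, "y": 0, "z": 0, "rx": 0, "ry": 0, "rz": 0}]'

```text
t: 25.65
ee_pos: [0.5279, 0.2032, 0.0272]
ee_rot: [-3.141, -0.001, 0.06]
contact_force: [-0.2, 1.0, 2.9]
gripper_width: 0.408
gripper_force: 25.0
```

Call:
carry_out --commands '[{"hand": 46, "x": 0, "y": 0, "z": 0, "rx": 0, "ry": 0, "rz": 0}, {"hand": 46, "x": 0, "y": 0, "z": 0, "rx": 0, "ry": 0, "rz": 0}, {"hand": 46, "x": 0, "y": 0, "z": -0.1, "rx": 0, "ry": 0, "rz": 0}, {"hand": 46, "x": 0, "y": 0, "z": -0.4, "rx": 0, "ry": 0, "rz": 0}, {"hand": 46, "x": 0, "y": 0, "z": -0.5, "rx": 0, "ry": 0, "rz": 0}]'

```text
t: 26.28
ee_pos: [0.527, 0.2026, 0.1277]
ee_rot: [3.141, 0.001, 0.06]
contact_force: [1.3, 0.5, 0.6]
gripper_width: 0.525
gripper_force: 0.0
```

Call:
carry_out --commands '[{"hand": 46, "x": -0.08, "y": 0.52, "z": -0.03, "rx": 0, "ry": 0, "rz": 0.02}, {"hand": 46, "x": -0.07, "y": 0.52, "z": -0.03, "rx": 0, "ry": 0, "rz": 0.02}, {"hand": 46, "x": -0.06, "y": 0.52, "z": -0.03, "rx": 0, "ry": 0, "rz": 0.02}, {"hand": 46, "x": -0.05, "y": 0.52, "z": -0.03, "rx": 0, "ry": 0, "rz": 0.02}, {"hand": 46, "x": -0.04, "y": 0.52, "z": 0, "rx": 0, "ry": 0, "rz": 0.02}]'

```text
t: 26.9
ee_pos: [0.5048, -0.0595, 0.1395]
ee_rot: [-3.141, -0.001, -0.019]
contact_force: [0.4, 0.6, -0.7]
gripper_width: 0.529
gripper_force: 0.0
```

Call:
carry_out --commands '[{"hand": 46, "x": -0.03, "y": 0.52, "z": 0, "rx": 0, "ry": 0, "rz": 0.02}, {"hand": 46, "x": -0.03, "y": 0.52, "z": 0, "rx": 0, "ry": 0, "rz": 0.02}, {"hand": 46, "x": -0.02, "y": 0.52, "z": 0, "rx": 0, "ry": 0, "rz": 0.02}, {"hand": 46, "x": -0.01, "y": 0.52, "z": 0, "rx": 0, "ry": 0, "rz": 0.03}, {"hand": 46, "x": 0, "y": 0.52, "z": 0, "rx": 0, "ry": 0, "rz": 0.02}]'

```text
t: 27.52
ee_pos: [0.4825, -0.3186, 0.1393]
ee_rot: [-3.141, -0.001, -0.105]
contact_force: [0.7, -0.3, 0.0]
gripper_width: 0.525
gripper_force: 0.0
```

Call:
carry_out --commands '[{"hand": 46, "x": 0, "y": 0, "z": 0, "rx": 0, "ry": 0, "rz": 0}, {"hand": 46, "x": 0, "y": 0, "z": 0, "rx": 0, "ry": 0, "rz": 0}]'

```text
t: 27.78
ee_pos: [0.4826, -0.3169, 0.1387]
ee_rot: [-3.141, -0.0, -0.105]
contact_force: [-0.8, -0.6, 0.1]
gripper_width: 0.527
gripper_force: 0.0
```

```bash
python3 -c "
from h import *
cv2.imwrite('pics/s9.png',grab_frame('side')[60:340,180:480].repeat(2,0).repeat(2,1))
plan([[.484,-.317,.0625,-.105]],step=.1)"
```

```text
from [ 0.4829 -0.3161  0.1387 -0.1038] rot [-3.141 -0.    -0.104] j [-0.21  0.38  0.88  1.74 -0.32  1.17 -0.91] t 27.82
x 0.01 y 0.01 z 0.76 rz 0.00
-- at [ 0.484 -0.317  0.062 -0.105]
```

View pics/s9.png

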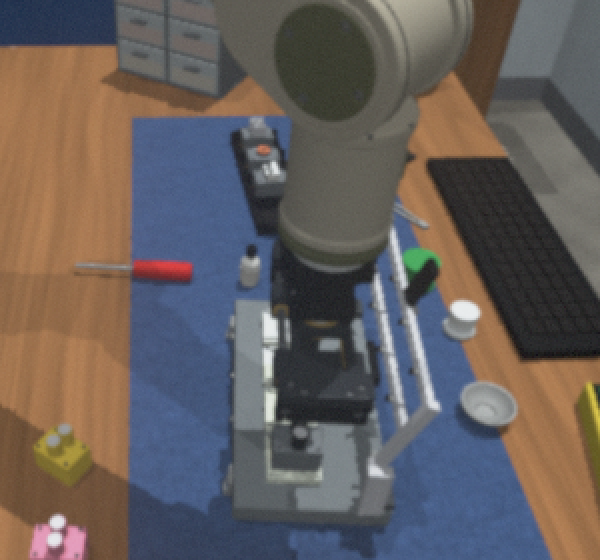

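The rack holds heatsink, coil and terminal in that order at (257,128), (263,152) and (268,173). The gripper is over the grey capacitor module (298,440), and the frame is still open.

Call:
carry_out --commands '[{"hand": 46, "x": 0.01, "y": 0, "z": 0.3, "rx": 0, "ry": 0, "rz": 0}, {"hand": 46, "x": 0, "y": 0, "z": 0.3, "rx": 0, "ry": 0, "rz": 0}, {"hand": 46, "x": 0, "y": 0, "z": 0.16, "rx": 0, "ry": 0, "rz": 0}, {"hand": 46, "x": 0, "y": 0, "z": 0, "rx": 0, "ry": 0, "rz": 0}, {"hand": 46, "x": 0, "y": 0, "z": 0, "rx": 0, "ry": 0, "rz": 0}]'

```text
t: 28.45
ee_pos: [0.4842, -0.3173, 0.0636]
ee_rot: [3.141, -0.001, -0.105]
contact_force: [0.5, -0.4, 0.7]
gripper_width: 0.527
gripper_force: 0.0
```

Call:
carry_out --commands '[{"hand": 30, "x": 0, "y": 0, "z": 0, "rx": 0, "ry": 0, "rz": 0}, {"hand": 30, "x": 0, "y": 0, "z": 0, "rx": 0, "ry": 0, "rz": 0}, {"hand": 30, "x": 0, "y": 0, "z": 0, "rx": 0, "ry": 0, "rz": 0}]' --force 25

```text
t: 28.82
ee_pos: [0.4839, -0.3173, 0.0632]
ee_rot: [-3.141, -0.001, -0.105]
contact_force: [-0.5, 1.9, 4.8]
gripper_width: 0.412
gripper_force: 25.0
```

Call:
carry_out --commands '[{"hand": 30, "x": 0, "y": 0, "z": -0.15, "rx": 0, "ry": 0, "rz": 0}, {"hand": 30, "x": 0, "y": 0, "z": -0.3, "rx": 0, "ry": 0, "rz": 0}, {"hand": 30, "x": 0, "y": 0, "z": -0.35, "rx": 0, "ry": 0, "rz": 0}, {"hand": 30, "x": 0, "y": 0, "z": -0.35, "rx": 0, "ry": 0, "rz": 0}, {"hand": 30, "x": 0, "y": 0, "z": 0, "rx": 0, "ry": 0, "rz": 0}]'

```text
t: 29.45
ee_pos: [0.4845, -0.3183, 0.1807]
ee_rot: [3.14, -0.005, -0.105]
contact_force: [-0.2, 0.2, -1.1]
gripper_width: 0.41
gripper_force: 25.0
```

Call:
carry_out --commands '[{"hand": 30, "x": 0.01, "y": -0.3, "z": 0, "rx": 0, "ry": 0, "rz": -0.02}, {"hand": 30, "x": 0.02, "y": -0.51, "z": 0, "rx": 0, "ry": 0, "rz": -0.03}, {"hand": 30, "x": 0.03, "y": -0.51, "z": 0, "rx": 0, "ry": 0, "rz": -0.03}, {"hand": 30, "x": 0.03, "y": -0.51, "z": 0, "rx": 0, "ry": 0, "rz": -0.03}, {"hand": 30, "x": 0.04, "y": -0.51, "z": 0, "rx": 0, "ry": 0, "rz": -0.03}]'

```text
t: 30.08
ee_pos: [0.5101, -0.0828, 0.1772]
ee_rot: [-3.141, 0.0, 0.006]
contact_force: [1.6, 0.0, -0.5]
gripper_width: 0.405
gripper_force: 25.0
```

Call:
carry_out --commands '[{"hand": 30, "x": 0.05, "y": -0.51, "z": 0, "rx": 0, "ry": 0, "rz": -0.03}, {"hand": 30, "x": 0.05, "y": -0.51, "z": 0, "rx": 0, "ry": 0, "rz": -0.03}, {"hand": 30, "x": 0.06, "y": -0.51, "z": 0, "rx": 0, "ry": 0, "rz": -0.01}, {"hand": 30, "x": 0.07, "y": -0.4, "z": 0, "rx": 0, "ry": 0, "rz": 0}, {"hand": 30, "x": 0.07, "y": -0.3, "z": 0, "rx": 0, "ry": 0, "rz": 0}]'

```text
t: 30.7
ee_pos: [0.5314, 0.1416, 0.177]
ee_rot: [3.141, 0.001, 0.061]
contact_force: [0.5, -0.3, -0.4]
gripper_width: 0.407
gripper_force: 25.0
```

Call:
carry_out --commands '[{"hand": 30, "x": 0, "y": 0, "z": 0.35, "rx": 0, "ry": 0, "rz": 0}, {"hand": 30, "x": 0, "y": 0, "z": 0.35, "rx": 0, "ry": 0, "rz": 0}, {"hand": 30, "x": 0, "y": 0, "z": 0.1, "rx": 0, "ry": 0, "rz": 0}, {"hand": 30, "x": 0, "y": 0, "z": 0, "rx": 0, "ry": 0, "rz": 0}, {"hand": 30, "x": 0, "y": 0, "z": 0, "rx": 0, "ry": 0, "rz": 0}]'

```text
t: 31.32
ee_pos: [0.5328, 0.1398, 0.0989]
ee_rot: [-3.141, -0.002, 0.06]
contact_force: [0.2, 0.2, -1.0]
gripper_width: 0.412
gripper_force: 25.0
```

```bash
python3 -c "
from h import *
plan([[.532,.139,.0272,.063]],step=.1)"
```

```text
from [0.5328 0.1398 0.0989 0.0597] rot [-3.141e+00 -2.000e-03  6.000e-02] j [-0.88  0.31  0.63  1.84 -0.21  1.06 -1.68] t 31.32
x -0.01 y 0.01 z 0.72 rz -0.00
-- at [0.532 0.139 0.027 0.063]
```

Call:
carry_out --commands '[{"hand": 30, "x": -0.01, "y": 0.01, "z": 0.3, "rx": 0, "ry": 0, "rz": 0}, {"hand": 30, "x": 0, "y": 0, "z": 0.25, "rx": 0, "ry": 0, "rz": 0}, {"hand": 30, "x": 0, "y": 0, "z": 0.1, "rx": 0, "ry": 0, "rz": 0}, {"hand": 30, "x": 0, "y": 0, "z": 0.05, "rx": 0, "ry": 0, "rz": 0}, {"hand": 30, "x": 0, "y": 0, "z": 0.01, "rx": 0, "ry": 0, "rz": 0}]'

```text
t: 31.95
ee_pos: [0.5316, 0.1388, 0.0272]
ee_rot: [-3.141, -0.001, 0.06]
contact_force: [-0.2, 0.2, -1.1]
gripper_width: 0.411
gripper_force: 25.0
```

Call:
carry_out --commands '[{"hand": 30, "x": 0, "y": 0, "z": 0, "rx": 0, "ry": 0, "rz": 0}, {"hand": 30, "x": 0, "y": 0, "z": 0, "rx": 0, "ry": 0, "rz": 0}]'

```text
t: 32.2
ee_pos: [0.5316, 0.1388, 0.0272]
ee_rot: [-3.141, -0.001, 0.06]
contact_force: [0.6, -0.7, 1.5]
gripper_width: 0.411
gripper_force: 25.0
```

Now I'll release, rise and back off toward the robot to clear the top view.

Call:
carry_out --commands '[{"hand": 46, "x": 0, "y": 0, "z": 0, "rx": 0, "ry": 0, "rz": 0}, {"hand": 46, "x": 0, "y": 0, "z": 0, "rx": 0, "ry": 0, "rz": 0}, {"hand": 46, "x": 0, "y": 0, "z": -0.1, "rx": 0, "ry": 0, "rz": 0}, {"hand": 46, "x": 0, "y": 0, "z": -0.5, "rx": 0, "ry": 0, "rz": 0}, {"hand": 46, "x": 0, "y": 0, "z": -0.5, "rx": 0, "ry": 0, "rz": 0}]'

```text
t: 32.83
ee_pos: [0.5309, 0.1383, 0.1383]
ee_rot: [3.141, 0.0, 0.059]
contact_force: [1.1, 0.3, 0.0]
gripper_width: 0.529
gripper_force: 0.0
```

Call:
carry_out --commands '[{"hand": 46, "x": -0.3, "y": -0.2, "z": -0.4, "rx": 0, "ry": 0, "rz": 0}, {"hand": 46, "x": -0.4, "y": -0.3, "z": -0.3, "rx": 0, "ry": 0, "rz": 0}, {"hand": 46, "x": -0.4, "y": -0.3, "z": 0, "rx": 0, "ry": 0, "rz": 0}, {"hand": 46, "x": 0, "y": 0, "z": 0, "rx": 0, "ry": 0, "rz": 0}, {"hand": 46, "x": 0, "y": 0, "z": 0, "rx": 0, "ry": 0, "rz": 0}]'

```text
t: 33.45
ee_pos: [0.4169, 0.2115, 0.2071]
ee_rot: [-3.141, -0.001, 0.06]
contact_force: [0.9, 0.9, 0.4]
gripper_width: 0.525
gripper_force: 0.0
```

```bash
python3 -c "
from h import *
a=grab_frame('wrist');b=grab_frame('side')
a=cv2.resize(a[0:270],(540,260)); b=cv2.resize(b[60:340,180:480],(360,336))
c=np.zeros((596,540,3),np.uint8); c[:260]=a; c[260:,:360]=b
cv2.imwrite('pics/end.png',c); print(telemetry.get_state()['t'])"
```

```text
33.55
```

View pics/end.png

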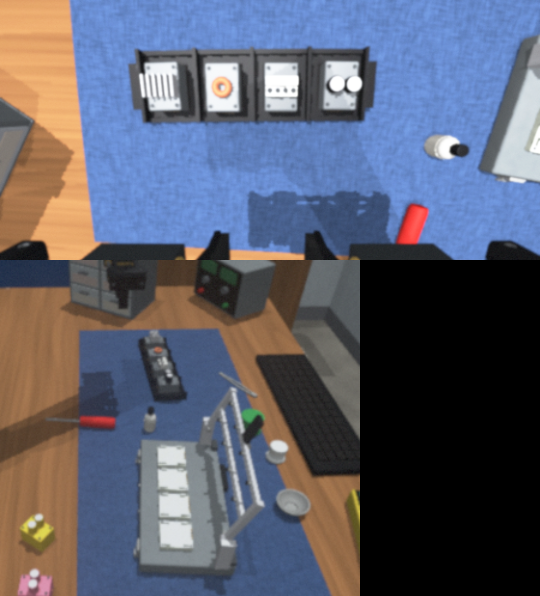

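All four modules sit level, one to a pocket: heatsink (160,87), coil (222,87), terminal (281,87) and capacitor (343,85). The adapters are empty, the frame is open and the arm is clear, so I'm handing in.

```bash
python3 -c "
from rig import ticket
print(ticket.finish_job())"
```

```text
the job is handed in; nothing more can be done
None
```

I handed the job in at about 34 s: the frame is open, and the heatsink, coil, terminal and capacitor modules stand in the rack in their original left-to-right order, one per pocket; I gripped them across y rather than along x, to keep the gripper clear of the open frame.

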